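# Start a temperature soak in the double-door locker

### The arm

A 6-joint arm with a two-finger parallel gripper is mounted at the origin on a cart in front of the work surface, level with it; the furniture and walls round the work are solid. World frame = base frame: x ahead of the robot, y to its left, z up, the work surface at z = 0. Lengths are in m, angles in rad, forces in N, time in s.
With the tool pointing down it reaches from about 0.375 to 0.9 m from the base axis. Payload 3.1 kg.
Tool frame: the origin (TCP) lies midway between the tips of the shut fingers; the grasp point (between the pads) lies 19 mm behind it (manip.grasp_offset is the distance from the TCP to the grasp point, in m); z points along the fingers, y is the line along which they close (so a half turn about z gives the same grasp; the last joint's range is limited). The gripper opens to 85 mm and grips with 20 to 120 N. Pads are 22 mm wide; open, the fingers measure 114 mm over their backs; the gripper's body (76 mm by 85 mm) begins 54 mm behind the grasp point. The pads swing forward as they close: fully open they stand 13 mm farther back than shut.
Start: joints at [1.129, 0.527, 1.433, -0, 1.181, -0.178], TCP at [0.162, 0.604, 0.199] pointing down, gripper open.
Joint ranges: [-3.08, 3.08], [-0.75, 2.2], [0.22, 2.44], [-1.43, 4.57], [0, 2.65], [-2.85, 2.85]. Speed limits (rad/s): [2.79, 2.79, 3.14, 3.14, 3.14, 3.14].

### API

Orientations are given as a unit quaternion [x, y, z, w].
In Python, from station import sensors, cams, order, manip gives the robot as it stands.
- The arm moves only by the tool move_arm, never from a script. Its argument "targets" is a list of rows, each an object of numbers: "dx", "dy", "dz": the shift along the world's x, y, z normalised to -1 to 1, where 1 is 25 mm; "rx", "ry", "rz": the turn, a rotation vector about the world's x, y, z normalised to -1 to 1, where 1 is 30 degrees. A call has exactly 10 rows; each row shifts and turns the commanded pose from where the row before left it; what a row does not reach is not made up. A row lasts 1/8 s, in which the tool goes at most 62.5 mm and 10.7 degrees, less where a joint would pass 70% of its speed; a pose out of reach is approached as far as the arm can. A call with a number of a shift or a turn outside -1 to 1 is refused whole. A call with a gripper value outside its range is refused whole. "claw" is the opening in per cent of the stroke, from 0 (shut) to 100 (fully open), set as the call begins (left out, the last holds). The fingers move at their own pace and stop on an object; "newtons" is the grip in N (left out, the last holds). Time passes only in rows, so rows that do not move let the fingers close, or fill a call up. It gives the time, the measured TCP pose, the force, the opening and the grip force at its end, in the units of the state.
- sensors.sense(): the state, without advancing time (a new reading comes with each control period).
- cams.snapshot(name): name is "side" or "top" or "wrist"; returns the picture (420x560x3 uint8, red, green, blue); there is no depth.
- cams.camera_model(name): a dict with "fx", "fy", "cx", "cy" (pixels), "extrinsics" (4x4, takes a point from world to camera coordinates). Camera axes: x right, y down, z forward; pixel columns grow to the right and rows downward; lengths in m; the calibration is good to about 2 mm. A picture is of the moment at which its call begins: read the wrist's pose just before it. camera_model takes no time and is no camera call; for the wrist camera it gives the pose at the moment of the call.
- order.sign_off(): hands the job in; it is judged then, once.
The state is a dict: "t": time; "q": joint angles; "qd": joint speeds; "tau": joint torques, N m; "tcp_pos": TCP position; "tool_rot": TCP orientation; "force": force on the tool from outside, world axes, zero at the start; "ft_torque": the same for the moment, N m; "finger_gap": opening from 0.0 (shut) to 1.0 (fully open); "gripper_force": force on a finger pad.
Only numpy, scipy, OpenCV 4.12 (cv2) and the standard library are available. Lean on these libraries where they do the work, as an engineer would, in place of code of your own. Each camera call takes 0.05 s, during which the arm holds its last target. There are 200 camera calls.

### The job

Load the short heat sinks for their temperature soak: withdraw the flush bolt while the passive (right) leaf is still shut, open both leaves of the flat soak locker right up, and lay every short heat sink that lies on the table inside it. Then shut both leaves, passive one first, push the flush bolt fully home again, and last of all twist the locker's spring-return start knob clockwise to its stop and let it spring back by itself. Leave the other things on the table where they are.

Things in the scene. Friction and masses are not known exactly. Their poses are not given: they have to be found in the camera images.
- locker: fixed grey well with a double door (two aluminium leaves) lying flat on top. Origin: underside centre, on the table; x to the rear, y left, z up. Inside 200 (x) x 210 mm (y), floor at 10 mm, rim at 52 mm, walls 6 mm; front ledge at x -106 to -154 mm bears keeper (26 mm wide, top at 66 mm) and start knob. Shut leaves: upper faces at 60 mm, 107 mm wide, meet at y = 0
- active_leaf (a joint): hinge of the active (left, local +y) leaf: 0 shut flat, 1.57 upright, stop at 1.9 rad; may start ajar. It swings up and over to the left about its outer edge; a stiff hinge (0.17 N m) keeps it at any angle. A 3 mm strip on its free edge overlaps the passive leaf by 12 mm: it must rise first and shut last
- passive_leaf (a joint): hinge of the passive (right, local -y) leaf: 0 shut flat, 1.57 upright, stop at 1.9 rad; swings up and over to the right. Stiff hinge, stays at any angle. Held down by the flush bolt
- flush_bolt (a joint): flush bolt let into the passive leaf: 0 fully home under the keeper on the front ledge, 0.024 m fully withdrawn (slides to local +x, to the rear); holds the leaf at less than about 0.017. Friction of about 2 N keeps it where it is left
- bolt_lug (a point): centre of the bolt's upright thumb lug on the passive leaf: 15 mm (x) by 12 mm (y) by 26 mm high; this point is 13 mm above the leaf's upper face
- active_leaf_grip (a point): centre of the active leaf's pull: a dark barrel 30 mm long, 20 mm in diameter, lying along local x, on a 12 mm stalk, 35 mm above the leaf's upper face and 76 mm from the hinge line. Gripped by its two flat ends it turns between the fingers
- passive_leaf_grip (a point): centre of the passive leaf's pull, the same barrel, 76 mm from its hinge line, 30 mm further to the rear than the active one
- active_leaf_hinge (a point): point on the active leaf's hinge axis (which runs along local x, 52 mm above the table, 108 mm left of the locker's centre) abreast of the pull
- passive_leaf_hinge (a point): point on the passive leaf's hinge axis (along local x, 52 mm above the table, 108 mm right of the centre) abreast of the pull
- start_knob (a joint): spring-return start knob on the left half of the locker's front ledge (local x -129, y +76 mm): 0 at rest, 1.2 rad at its stop; turns clockwise seen from above against a spring (about 0.1 N m at the stop) and springs back when let go
- start_knob_grip (a point): centre of the knob's bar grip, on its vertical axis, 81 mm above the table (29 mm above the ledge): the black bar is 42 mm long, 14 mm thick and its top is 10 mm above this point. Local x runs along the bar, which at rest points along the locker's x
- sink_a_mid (a point): short heat sink, finned aluminium strip 23 mm wide, 100 mm long, 13 mm high (fins a little more); lies flat on the table at the start, roughly along y. Light (under 0.1 kg). May be absent. This point is its centre, half-way up (6 mm above what it lies on); x across, y along its length, z up
- sink_b_mid (a point): short heat sink, finned aluminium strip 23 mm wide, 106 mm long, 13 mm high (fins a little more); lies flat on the table at the start, roughly along y. Light (under 0.1 kg). May be absent. This point is its centre, half-way up (6 mm above what it lies on); x across, y along its length, z up
- sink_c_mid (a point): short heat sink, finned aluminium strip 23 mm wide, 100 mm long, 13 mm high (fins a little more); lies flat on the table at the start, roughly along y. Light (under 0.1 kg). May be absent. This point is its centre, half-way up (6 mm above what it lies on); x across, y along its length, z up
- loupe: black eye loupe, 40 mm in diameter, 36 mm high, bystander; origin under its centre
- master_ring: steel setting ring, 48 mm in diameter, 14 mm high, bystander; origin under its centre
- notes: block of sticky notes 48 x 74 x 19 mm, bystander; origin under its centre

How it is judged:
By the outcome, as a careful person would: the job done as asked, in the order asked, and still so for the second after the job is handed in, with the robot touching nothing.
Of sink_a, sink_b, sink_c only 2 to 3 are there at a start; the rules pass over those that are not, and their reading is None.
At some moment in a run one of sink_a, sink_b, sink_c may be knocked a few centimetres aside while the robot is not near it.
Once in a run the grip may slacken for a moment while it holds something.
It also fails if it takes over 210 s, if anything falls off the work surface, if the arm or the gripper's body presses on something with over 40 N, if the wrist force passes 120 N, or if a joint passes its speed limit or range.

## Working session

There is one attempt and no reset: what is moved stays moved. The work goes in short steps, Python scripts to look and compute and a tool call to move; the robot and the scene stay as the last step left them, time stands still between calls to the robot, and variables do not carry over. Pictures are saved under pics/ and viewed, at most 14 in all, crops included, and the job is handed in when it is done.

Besides the shell and the picture viewer there is one more tool, called after "Call:" as a command line: name --argument value ..., lists and objects as JSON in quotes. move_arm: Moves the arm, as the interface text tells. Scaled input: -1 to 1 covers 25 mm each way for a shift and 30 degrees each way for a turn. Its arguments: {"type":"object","properties":{"targets":{"type":"array"},"claw":{"type":"number"},"newtons":{"type":"number"}},"required":["targets"]}

```bash
ls; mkdir -p pics; python3 - <<'E'
from station import sensors, cams, order, manip
import cv2,numpy as np
for n in ("top","side"):
    im=cams.snapshot(n); cv2.imwrite(f"pics/{n}0.png",im[:,:,::-1])
    m=cams.camera_model(n); print(n,m)
s=sensors.sense(); print(s, manip.grasp_offset)
E
```

```text
pics
top {'fx': 467.16487272351895, 'fy': 467.16487272351895, 'cx': 279.57702052859713, 'cy': 216.1077790357342, 'extrinsics': array([[ 0.00497103, -0.99994113, -0.00964481, -0.00412465],
       [-0.99609737, -0.00410153, -0.08816578,  0.5342221 ],
       [ 0.08812103,  0.01004545, -0.99605912,  1.15485957],
       [ 0.        ,  0.        ,  0.        ,  1.        ]])}
side {'fx': 527.3340897604832, 'fy': 527.3340897604832, 'cx': 281.82344071305863, 'cy': 208.71325573820545, 'extrinsics': array([[-0.96733183, -0.25319382, -0.01272879,  0.54542127],
       [-0.15108638,  0.61609177, -0.77304841,  0.15610185],
       [ 0.20357318, -0.74587118, -0.63421932,  1.25610637],
       [ 0.        ,  0.        ,  0.        ,  1.        ]])}
{'t': 0.1, 'q': array([ 1.12950399e+00,  5.28381446e-01,  1.43375453e+00,  8.86015813e-06,
        1.18139814e+00, -1.78496075e-01]), 'qd': array([-8.41698657e-04, -2.30350735e-03, -2.05932362e-03,  2.21038213e-03,
        1.58284170e-03, -5.05090640e-06]), 'tau': array([-6.12637177e-04, -4.43305671e+01, -1.78586090e+01, -3.16206861e-04,
        3.85933774e-03, -2.67212386e-05]), 'tcp_pos': array([0.16202924, 0.60291401, 0.19793271]), 'tool_rot': array([ 1.31021960e-01,  9.91378991e-01, -9.23238767e-04, -2.99932788e-04]), 'force': array([ 0.2495309 , -0.28597615, -0.01629822]), 'ft_torque': array([0.05666609, 0.08275045, 0.01152461]), 'gripper_force': 0.0, 'finger_gap': 1.0001328697092402} 0.0187
```

View pics/top0.png

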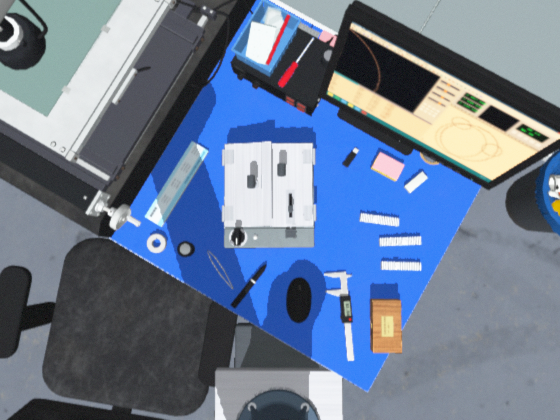

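View pics/side0.png

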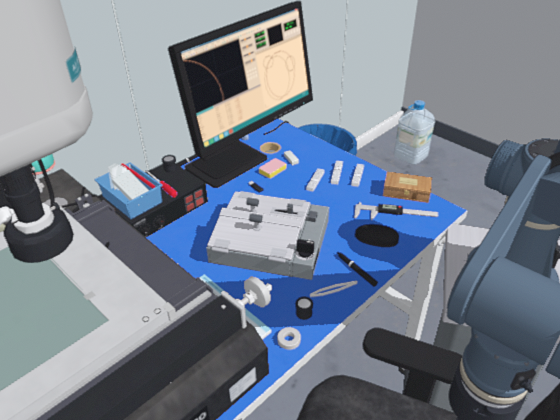

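The top view shows the locker at about (268,190), shut, its knob at (238,236) and the bolt lug at (291,205). The three white sinks are at (379,219), (400,241) and (402,266). The side view confirms both leaves are flat.

```bash
cat > h.py <<'E'
from station import sensors, cams, order, manip
import cv2,numpy as np
from scipy.spatial.transform import Rotation as R
def ray(m,u,v):
    E=m["extrinsics"];d=np.array([(u-m["cx"])/m["fx"],(v-m["cy"])/m["fy"],1.])
    return -E[:3,:3].T@E[:3,3], E[:3,:3].T@d
def plane(m,u,v,z):
    c,d=ray(m,u,v); return c+d*(z-c[2])/d[2]
def proj(m,p):
    E=m["extrinsics"];c=E[:3,:3]@np.asarray(p)+E[:3,3]
    return np.array([m["fx"]*c[0]/c[2]+m["cx"],m["fy"]*c[1]/c[2]+m["cy"]])
def tri(obs):
    A=np.zeros((3,3));b=np.zeros(3)
    for m,u,v in obs:
        c,d=ray(m,u,v);d/=np.linalg.norm(d);P=np.eye(3)-np.outer(d,d);A+=P;b+=P@c
    return np.linalg.solve(A,b)
def notblue(im):
    h=cv2.cvtColor(im,cv2.COLOR_RGB2HSV)
    return (((h[...,0]<100)|(h[...,0]>130)|(h[...,1]<120))*255).astype(np.uint8)
def sinks(im,m,z=0.013):
    h=cv2.cvtColor(im,cv2.COLOR_RGB2HSV)
    k=((h[...,1]<130)&(h[...,2]>130)).astype(np.uint8)*255
    k=cv2.morphologyEx(k,cv2.MORPH_CLOSE,np.ones((3,3)))
    out=[]
    for c in cv2.findContours(k,cv2.RETR_EXTERNAL,cv2.CHAIN_APPROX_NONE)[0]:
        if len(c)<20: continue
        w=np.array([plane(m,u,v,z)[:2] for u,v in c[:,0]]).astype(np.float32)
        (x,y),(a,b),_=r=cv2.minAreaRect(w)
        if not(0.07<max(a,b)<0.13 and 0.012<min(a,b)<0.04): continue
        B=cv2.boxPoints(r);e=[B[1]-B[0],B[2]-B[1]];e=max(e,key=np.linalg.norm)
        ang=np.degrees(np.arctan2(e[1],e[0]))%180
        out.append((round(x,4),round(y,4),round(a,3),round(b,3),round(ang,1)))
    return out
E
python3 - <<'E'
from h import *
im=cv2.imread("pics/top0.png")[:,:,::-1];m=cams.camera_model("top")
for s in sinks(im,m):print(s)
a=cv2.resize(im[130:255,210:330],None,fx=4.8,fy=4.8,interpolation=cv2.INTER_CUBIC)
cv2.imwrite("pics/lk.png",a[:,:,::-1])
s=cv2.imread("pics/side0.png")[170:290,195:345];cv2.imwrite("pics/lks.png",cv2.resize(s,None,fx=4.8,fy=4.8,interpolation=cv2.INTER_CUBIC))
E
```

```text
(0.2236, -0.1749, 0.091, 0.018, np.float32(4.8))
(0.4117, -0.3076, 0.023, 0.101, np.float32(90.3))
(0.399, 0.1483, 0.111, 0.017, np.float32(34.7))
(0.4741, -0.3062, 0.024, 0.107, np.float32(92.5))
(0.5283, -0.2542, 0.102, 0.024, np.float32(82.8))
(0.5916, -0.6961, 0.03, 0.105, np.float32(177.3))
```

View pics/lk.png

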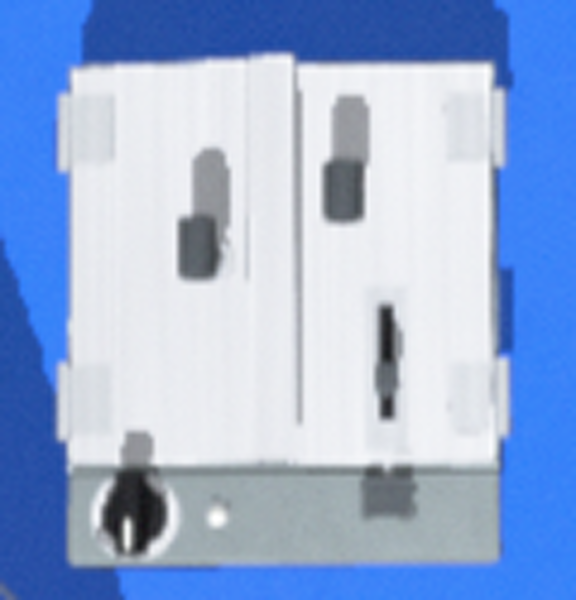

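View pics/lks.png

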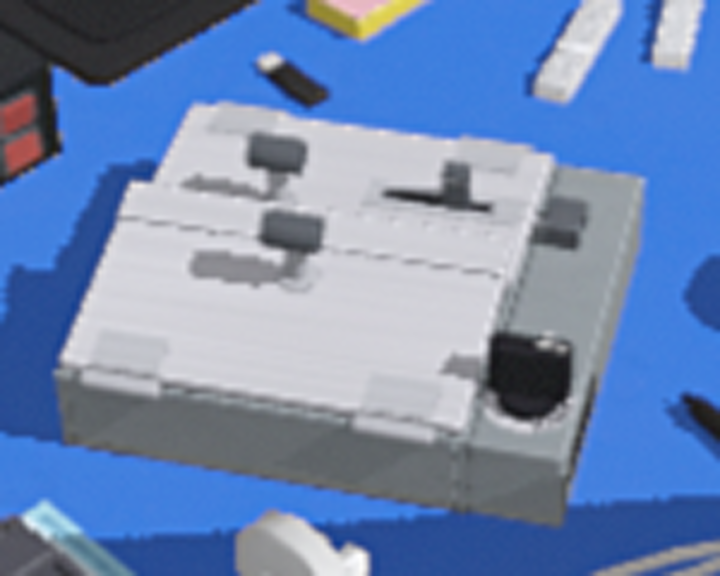

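The crops show the following.
- The active leaf is slightly ajar. Its barrel is at about (199,247) in the top crop and (291,231) in the side crop.
- The passive barrel is at (344,190) top and (277,153) side.
- The lug is at (387,377) top and (456,182) side.
- The knob is at (135,512) top.

```bash
cat >> h.py <<'E'
# locker frame
def Lk(o,yaw): 
    c,s=np.cos(yaw),np.sin(yaw); return lambda p: np.array([o[0]+c*p[0]-s*p[1],o[1]+s*p[0]+c*p[1],p[2]])
E
python3 - <<'E'
from h import *
T=cams.camera_model("top");S=cams.camera_model("side")
tp=lambda u,v:(T,u/4.8+210-.4,v/4.8+130-.4)
sp=lambda u,v:(S,u/4.8+195-.4,v/4.8+170-.4)
q=lambda n,p:print(n,np.round(p,4))
for n,u,v,z,l in [("ledgeFL",70,564,.052,(-.154,.105+.006)),("ledgeFR",499,563,.052,(-.154,-.111)),("passRR",494,64,.06,None),("passFR",496,468,.06,None),("keeper",389,491,.066,(-.13,None)),("knob",134,513,.07,(-.129,.076)),("hingeR rear",505,88,.052,None),("hingeR fr",508,438,.052,None)]: q(n,plane(*tp(u,v),z)); 
q("agrip",tri([tp(199,247),sp(291,231)]))
q("pgrip",tri([tp(344,190),sp(277,153)]))
q("lug",tri([tp(387,377),sp(456,182)]))
q("knobtop",tri([tp(134,513),sp(530,368)]))
q("notebl",tri([tp(134,513),sp(530,368)]))
# active leaf free edge corners: front/rear
q("aedge rear",tri([tp(294,54),sp(122,184)])) 
q("aedge front",tri([tp(297,462),sp(503,275)])) 
E
```

```text
ledgeFL [0.4549 0.1334 0.052 ]
ledgeFR [ 0.4565 -0.0855  0.052 ]
passRR [ 0.7133 -0.0828  0.06  ]
passFR [ 0.5044 -0.0835  0.06  ]
keeper [ 0.4922 -0.0291  0.066 ]
knob [0.4803 0.0992 0.07  ]
hingeR rear [ 0.7026 -0.0889  0.052 ]
hingeR fr [ 0.5204 -0.0902  0.052 ]
agrip [0.6105 0.0654 0.1066]
pgrip [ 0.6407 -0.0058  0.0956]
lug [ 0.5493 -0.0278  0.0763]
knobtop [0.4805 0.0989 0.0732]
notebl [0.4805 0.0989 0.0732]
aedge rear [0.7162 0.0205 0.0801]
aedge front [0.5102 0.0181 0.0579]
```

Call:
move_arm --targets '[{"dz": 0.5,"dx": 0.5,"dy": -0.8,"rz": 0.05},{"dz": 0.5,"dx": 0.5,"dy": -0.8,"rz": 0.05},{"dz": 0.5,"dx": 0.5,"dy": -0.8,"rz": 0.05},{"dz": 0.5,"dx": 0.5,"dy": -0.8,"rz": 0.05},{"dx": 0.5,"dy": -0.8,"rz": 0.05},{"dx": 0.5,"dy": -0.8,"rz": 0.05},{"dx": 0.5,"dy": -0.8,"rz": 0.05},{"dx": 0.5,"dy": -0.8,"rz": 0.05},{"dx": 0.5,"dy": -0.8,"rz": 0.05},{"dx": 0.5,"dy": -0.8,"rz": 0.05}]' --claw 35 --newtons 30

```text
schema error: expected keys dx, dy, dz, rx, ry, rz
```

Call:
move_arm --targets '[{"dx": 0.5,"dy": -0.8},{"dx": 0.5,"dy": -0.8},{"dx": 0.5,"dy": -0.8},{"dx": 0.5,"dy": -0.8},{"dx": 0.5,"dy": -0.8},{"dx": 0.5,"dy": -0.8},{"dx": 0.5,"dy": -0.8},{"dx": 0.5,"dy": -0.8},{"dx": 0.5,"dy": -0.8},{"dx": 0.5,"dy": -0.8}]'

```text
schema error: expected keys dx, dy, dz, rx, ry, rz
```

Call:
move_arm --targets '[{"dx": 0.5,"dy": -0.8},{"dx": 0.5,"dy": -0.8},{"dx": 0.5,"dy": -0.8},{"dx": 0.5,"dy": -0.8},{"dx": 0.5,"dy": -0.8},{"dx": 0.5,"dy": -0.8},{"dx": 0.5,"dy": -0.8},{"dx": 0.5,"dy": -0.8},{"dx": 0.5,"dy": -0.8},{}]'

```text
schema error: expected keys dx, dy, dz, rx, ry, rz
```

```bash
python3 - <<'E'
from h import *
s=sensors.sense();m=cams.camera_model("wrist");im=cams.snapshot("wrist")
cv2.imwrite("pics/w1.png",im[:,:,::-1]);np.save("w1.npy",m,allow_pickle=True)
print(s["t"],s["tcp_pos"],s["tool_rot"],s["finger_gap"]);print(R.from_quat(s["tool_rot"]).as_matrix().round(3))
L=Lk((.609,.0235),.004)
for n,p in dict(knob=(-.129,.076,.091),lug=(-.06,-.051,.086),pg=(.031,-.032,.105),keeper=(-.119,-.051,.066),FL=(-.154,.111,.052),FR=(-.154,-.111,.052)).items(): print(n,proj(m,L(p)).round(1))
E
```

```text
0.1 [0.16202924 0.60291401 0.19793271] [ 1.31021960e-01  9.91378991e-01 -9.23238767e-04 -2.99932788e-04] 1.0001328697092402
[[-0.966  0.26  -0.001]
 [ 0.26   0.966 -0.002]
 [ 0.    -0.002 -1.   ]]
knob [-21.5 516.9]
lug [-70.5 558.3]
pg [-35.7 610.7]
keeper [-80.5 515.5]
FL [ 15.6 468.1]
FR [-120.4  495.8]
```

View pics/w1.png

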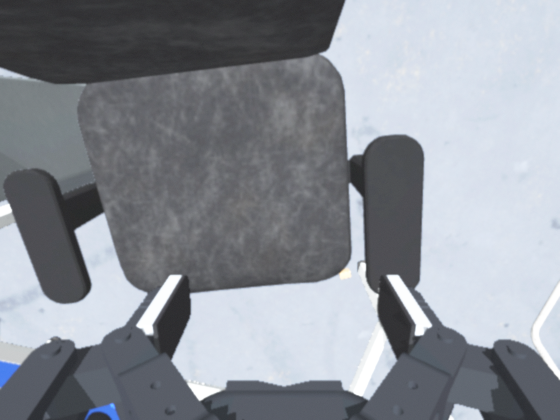

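The wrist view shows only the chair, because the moves were refused: every row needs all six keys. I'll resend them in full.

Call:
move_arm --targets '[{"dx": 0.5,"dy": -0.8,"dz": 0.5,"rx": 0,"ry": 0,"rz": 0.05},{"dx": 0.5,"dy": -0.8,"dz": 0.5,"rx": 0,"ry": 0,"rz": 0.05},{"dx": 0.5,"dy": -0.8,"dz": 0.5,"rx": 0,"ry": 0,"rz": 0.05},{"dx": 0.5,"dy": -0.8,"dz": 0.5,"rx": 0,"ry": 0,"rz": 0.05},{"dx": 0.5,"dy": -0.8,"dz": 0,"rx": 0,"ry": 0,"rz": 0.05},{"dx": 0.5,"dy": -0.8,"dz": 0,"rx": 0,"ry": 0,"rz": 0.05},{"dx": 0.5,"dy": -0.8,"dz": 0,"rx": 0,"ry": 0,"rz": 0.05},{"dx": 0.5,"dy": -0.8,"dz": 0,"rx": 0,"ry": 0,"rz": 0.05},{"dx": 0.5,"dy": -0.8,"dz": 0,"rx": 0,"ry": 0,"rz": 0.05},{"dx": 0.5,"dy": -0.8,"dz": 0,"rx": 0,"ry": 0,"rz": 0.05}]' --claw 35 --newtons 30

```text
t: 1.4
tcp_pos: [0.2875, 0.4027, 0.2486]
tool_rot: [0.0, 1.0, -0.0, -0.0]
force: [-0.2, 0.0, -1.1]
finger_gap: 0.348
gripper_force: 0.0
```

Call:
move_arm --targets '[{"dx": 0.5,"dy": -0.8,"dz": 0,"rx": 0,"ry": 0,"rz": 0},{"dx": 0.5,"dy": -0.8,"dz": 0,"rx": 0,"ry": 0,"rz": 0},{"dx": 0.5,"dy": -0.8,"dz": 0,"rx": 0,"ry": 0,"rz": 0},{"dx": 0.5,"dy": -0.8,"dz": 0,"rx": 0,"ry": 0,"rz": 0},{"dx": 0.5,"dy": -0.8,"dz": 0,"rx": 0,"ry": 0,"rz": 0},{"dx": 0.5,"dy": -0.8,"dz": 0,"rx": 0,"ry": 0,"rz": 0},{"dx": 0.5,"dy": -0.8,"dz": 0,"rx": 0,"ry": 0,"rz": 0},{"dx": 0.5,"dy": -0.8,"dz": 0,"rx": 0,"ry": 0,"rz": 0},{"dx": 0.5,"dy": -0.8,"dz": 0,"rx": 0,"ry": 0,"rz": 0},{"dx": 0.5,"dy": -0.8,"dz": 0,"rx": 0,"ry": 0,"rz": 0}]'

```text
t: 2.65
tcp_pos: [0.4124, 0.2028, 0.2486]
tool_rot: [0.001, 1.0, -0.0, -0.0]
force: [0.4, 0.5, -0.5]
finger_gap: 0.351
gripper_force: 0.0
```

Call:
move_arm --targets '[{"dx": 0.5,"dy": -0.8,"dz": 0,"rx": 0,"ry": 0,"rz": 0},{"dx": 0.5,"dy": -0.8,"dz": 0,"rx": 0,"ry": 0,"rz": 0},{"dx": 0.5,"dy": -0.8,"dz": 0,"rx": 0,"ry": 0,"rz": 0},{"dx": 0.5,"dy": -0.8,"dz": 0,"rx": 0,"ry": 0,"rz": 0},{"dx": 0.5,"dy": -0.8,"dz": 0,"rx": 0,"ry": 0,"rz": 0},{"dx": 0.5,"dy": -0.8,"dz": 0,"rx": 0,"ry": 0,"rz": 0},{"dx": 0.3,"dy": -0.8,"dz": 0,"rx": 0,"ry": 0,"rz": 0},{"dx": 0,"dy": -0.8,"dz": 0,"rx": 0,"ry": 0,"rz": 0},{"dx": 0,"dy": -0.8,"dz": 0,"rx": 0,"ry": 0,"rz": 0},{"dx": 0,"dy": 0,"dz": 0,"rx": 0,"ry": 0,"rz": 0}]'

```text
t: 3.9
tcp_pos: [0.4947, 0.0227, 0.2486]
tool_rot: [0.002, 1.0, 0.0, -0.0]
force: [-0.5, -0.1, 0.2]
finger_gap: 0.348
gripper_force: 0.0
```

```bash
python3 - <<'E'
from h import *
s=sensors.sense();m=cams.camera_model("wrist");im=cams.snapshot("wrist")
cv2.imwrite("pics/w2.png",im[:,:,::-1]);np.save("w2.npy",m,allow_pickle=True)
print(s["t"],s["tcp_pos"],s["tool_rot"],s["finger_gap"]);print(R.from_quat(s["tool_rot"]).as_matrix().round(3))
L=Lk((.609,.0235),.004)
for n,p in dict(knob=(-.129,.076,.091),lug=(-.06,-.051,.086),pg=(.031,-.032,.105),keeper=(-.119,-.051,.066),FL=(-.154,.111,.052),FR=(-.154,-.111,.052)).items(): print(n,proj(m,L(p)).round(1))
E
```

```text
3.9 [0.49474789 0.02269845 0.24859261] [ 1.62711757e-03  9.99998645e-01  6.10889046e-05 -2.40945292e-04] 0.3478289307675742
[[-1.     0.003 -0.   ]
 [ 0.003  1.     0.   ]
 [ 0.     0.    -1.   ]]
knob [358.7 170.8]
lug [239.4 232.1]
pg [257.8 312.2]
keeper [239.1 176.1]
FL [383.9 141.8]
FR [185.6 143.1]
```

View pics/w2.png

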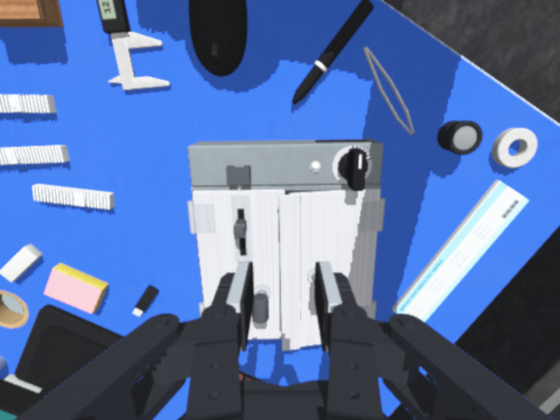

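The wrist view agrees with the predictions: knob (358,170), lug (240,229), ledge corners (190,142) and (382,142). Sinks and bystanders lie at the left and right. Next is gripping the lug.

Call:
move_arm --targets '[{"dx": 0.7,"dy": -0.67,"dz": -0.1,"rx": 0,"ry": 0,"rz": 0},{"dx": 0.7,"dy": -0.67,"dz": -0.1,"rx": 0,"ry": 0,"rz": 0},{"dx": 0.7,"dy": -0.67,"dz": -0.1,"rx": 0,"ry": 0,"rz": 0},{"dx": 0,"dy": 0,"dz": -1,"rx": 0,"ry": 0,"rz": 0},{"dx": 0,"dy": 0,"dz": -1,"rx": 0,"ry": 0,"rz": 0},{"dx": 0,"dy": 0,"dz": -1,"rx": 0,"ry": 0,"rz": 0},{"dx": 0,"dy": 0,"dz": -1,"rx": 0,"ry": 0,"rz": 0},{"dx": 0,"dy": 0,"dz": -1,"rx": 0,"ry": 0,"rz": 0},{"dx": 0,"dy": 0,"dz": -1,"rx": 0,"ry": 0,"rz": 0},{"dx": 0,"dy": 0,"dz": -1,"rx": 0,"ry": 0,"rz": 0}]'

```text
t: 5.2
tcp_pos: [0.5489, -0.0277, 0.0649]
tool_rot: [0.001, 1.0, -0.0, 0.0]
force: [-0.0, 0.5, 0.9]
finger_gap: 0.35
gripper_force: 0.0
```

Call:
move_arm --targets '[{"dx": 0,"dy": 0,"dz": 0,"rx": 0,"ry": 0,"rz": 0},{"dx": 0,"dy": 0,"dz": 0,"rx": 0,"ry": 0,"rz": 0},{"dx": 0,"dy": 0,"dz": 0,"rx": 0,"ry": 0,"rz": 0},{"dx": 0,"dy": 0,"dz": 0,"rx": 0,"ry": 0,"rz": 0},{"dx": 0,"dy": 0,"dz": 0,"rx": 0,"ry": 0,"rz": 0},{"dx": 0,"dy": 0,"dz": 0,"rx": 0,"ry": 0,"rz": 0},{"dx": 0,"dy": 0,"dz": 0,"rx": 0,"ry": 0,"rz": 0},{"dx": 0,"dy": 0,"dz": 0,"rx": 0,"ry": 0,"rz": 0},{"dx": 0,"dy": 0,"dz": 0,"rx": 0,"ry": 0,"rz": 0},{"dx": 0,"dy": 0,"dz": 0,"rx": 0,"ry": 0,"rz": 0}]' --claw 0

```text
t: 6.45
tcp_pos: [0.5473, -0.0267, 0.0663]
tool_rot: [0.001, 1.0, 0.0, -0.0]
force: [-0.2, 0.4, 0.1]
finger_gap: 0.002
gripper_force: 0.0
```

```bash
python3 - <<'E'
from h import *
im=cams.snapshot("wrist");sd=cams.snapshot("side");tp=cams.snapshot("top")
a=cv2.resize(im[60:420,100:460],(400,400));b=cv2.resize(sd[170:270,215:315],(400,400),interpolation=cv2.INTER_CUBIC)
c=cv2.resize(tp[160:260,240:340],(400,400),interpolation=cv2.INTER_CUBIC)
cv2.imwrite("pics/w3.png",np.hstack([a,b])[:,:,::-1])
E
```

```text
(no output)
```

View pics/w3.png

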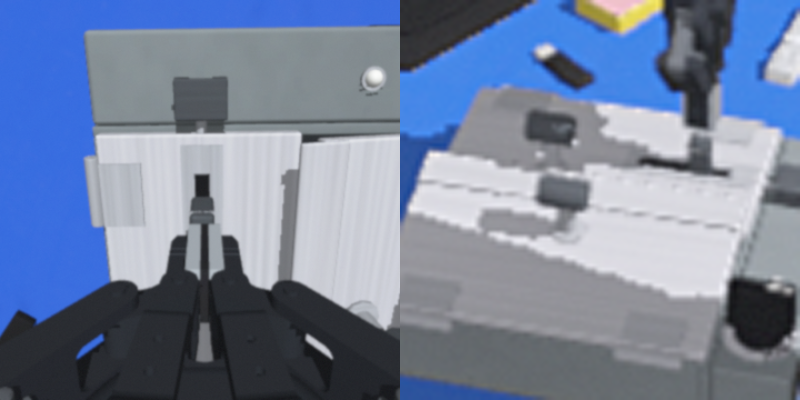

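The fingers closed at the rear of the lug, which shows just in front of the tips at crop (202,208). I'll locate it more exactly.

```bash
python3 - <<'E'
from h import *
m=cams.camera_model("wrist");w2=np.load("w2.npy",allow_pickle=True).item();T=cams.camera_model("top")
for z in (.06,.086): print(z,plane(m,281.8,60+.9*200,z),plane(m,281.8,60+.9*222,z),plane(w2,240,229,z),plane(T,290.4,208.2,z))
print("keeper edge",plane(m,281,60+.9*120,.066),plane(w2,239,184,.066), "slot ends",plane(m,281.8,60+.9*174,.06))
print("tip",proj(m,sensors.sense()["tcp_pos"]),proj(m,[.5473-.011,-.0267,.0663]))
im=cv2.imread("pics/w2.png")[190:270,200:280];im2=cams.snapshot("wrist")[190:310,230:350][:,:,::-1]
cv2.imwrite("pics/w4.png",np.hstack([cv2.resize(im,(400,400),interpolation=2),cv2.resize(im2,(400,400),interpolation=2)]))
E
```

```text
0.06 [ 0.5447825  -0.02876725  0.06      ] [ 0.55797916 -0.0288001   0.06      ] [ 0.55552998 -0.03062641  0.06      ] [ 0.55055072 -0.02845604  0.06      ]
0.086 [ 0.53369172 -0.028578    0.086     ] [ 0.54499983 -0.02860615  0.086     ] [ 0.54547756 -0.02685783  0.086     ] [ 0.54780388 -0.02811494  0.086     ]
keeper edge [ 0.49995427 -0.02905185  0.066     ] [ 0.49915737 -0.02844873  0.066     ] slot ends [ 0.52987274 -0.02873014  0.06      ]
tip [285.24891408 248.1983449 ] [285.28439134 230.71238056]
```

View pics/w4.png

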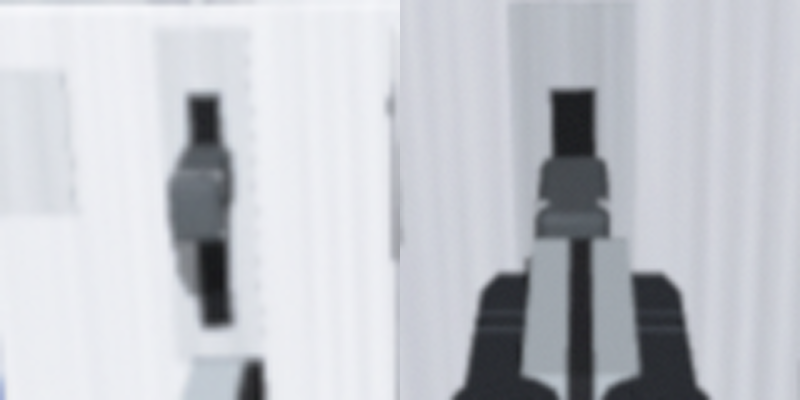

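```bash
python3 - <<'E'
from h import *
m=cams.camera_model("wrist");w2=np.load("w2.npy",allow_pickle=True).item()
E=m["extrinsics"];print("fx",m["fx"],"cam",(-E[:3,:3].T@E[:3,3]).round(4),"fwd",E[2,:3].round(3))
t=sensors.sense()["tcp_pos"]
for dx in(-.011,0,.011):
  for dz in(0,.02): print(dx,dz,proj(m,t+[dx,-.0145,dz]).round(0),proj(m,t+[dx,.0145,dz]).round(0))
p=np.array([.4947,.0227,.2486]);print("w2 tips",proj(w2,p+[-.011,-.015,.006]),proj(w2,p+[-.011,.015,.006]),proj(w2,p+[.0,-.015,.006]))
S=cams.camera_model("side")
for x in(-.011,.011):print("side tip",(proj(S,t+[x,0,0])-[215,170])*4)
print("lug side",[((proj(S,[a,-.028,z])-[215,170])*4).round() for a in(.5405,.5555) for z in(.06,.086)])
im=cams.snapshot("side")[180:225,265:315][:,:,::-1];cv2.imwrite("pics/s4.png",cv2.resize(im,(700,630),interpolation=2))
E
```

```text
fx 326.7242008791076 cam [ 0.4673 -0.0274  0.2417] fwd [ 0.315 -0.001 -0.949]
-0.011 0 [260. 231.] [310. 231.]
-0.011 0.02 [257. 245.] [313. 245.]
0 0 [260. 248.] [310. 248.]
0 0.02 [258. 264.] [313. 264.]
0.011 0 [261. 265.] [309. 265.]
0.011 0.02 [258. 282.] [312. 282.]
w2 tips [258.38658578 234.65163137] [312.09557903 234.51789127] [258.91335752 252.59095054]
side tip [318.42369655 166.40535477]
side tip [284.94477261 161.16447052]
lug side [array([312., 172.]), array([313., 140.]), array([290., 168.]), array([290., 137.])]
```

View pics/s4.png

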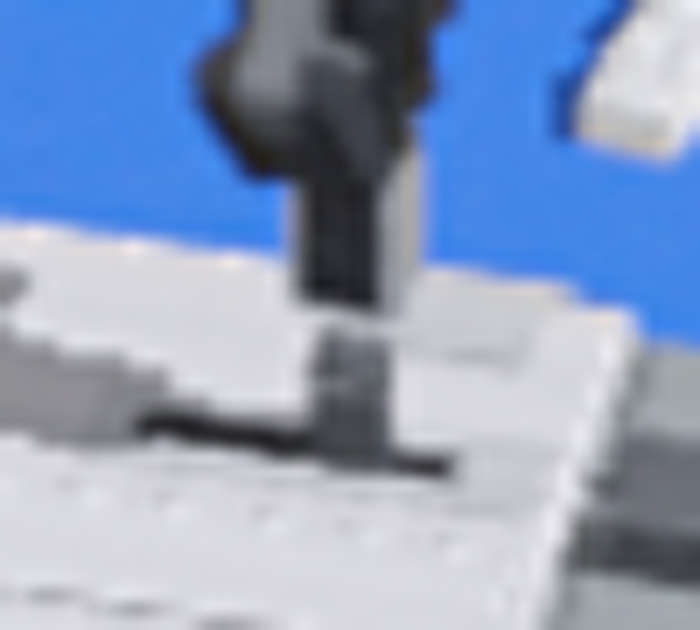

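The side zoom shows the fingertips about 33 mm above where the TCP reading puts them, just over the lug top at (345,325). I'll reopen, go down gently in steps and close again, watching force and gap.

Call:
move_arm --targets '[{"dx": 0,"dy": 0,"dz": 0,"rx": 0,"ry": 0,"rz": 0},{"dx": 0,"dy": -0.03,"dz": 0,"rx": 0,"ry": 0,"rz": 0},{"dx": 0,"dy": 0,"dz": 0,"rx": 0,"ry": 0,"rz": 0},{"dx": 0,"dy": 0,"dz": -0.2,"rx": 0,"ry": 0,"rz": 0},{"dx": 0,"dy": 0,"dz": -0.2,"rx": 0,"ry": 0,"rz": 0},{"dx": 0,"dy": 0,"dz": -0.2,"rx": 0,"ry": 0,"rz": 0},{"dx": 0,"dy": 0,"dz": -0.2,"rx": 0,"ry": 0,"rz": 0},{"dx": 0,"dy": 0,"dz": -0.2,"rx": 0,"ry": 0,"rz": 0},{"dx": 0,"dy": 0,"dz": 0,"rx": 0,"ry": 0,"rz": 0},{"dx": 0,"dy": 0,"dz": 0,"rx": 0,"ry": 0,"rz": 0}]' --claw 35

```text
t: 7.95
tcp_pos: [0.5474, -0.0275, 0.0413]
tool_rot: [0.001, 1.0, -0.0, 0.0]
force: [0.2, 0.1, -0.2]
finger_gap: 0.351
gripper_force: 0.0
```

Call:
move_arm --targets '[{"dx": 0,"dy": 0,"dz": 0,"rx": 0,"ry": 0,"rz": 0},{"dx": 0,"dy": 0,"dz": 0,"rx": 0,"ry": 0,"rz": 0},{"dx": 0,"dy": 0,"dz": 0,"rx": 0,"ry": 0,"rz": 0},{"dx": 0,"dy": 0,"dz": 0,"rx": 0,"ry": 0,"rz": 0},{"dx": 0,"dy": 0,"dz": 0,"rx": 0,"ry": 0,"rz": 0},{"dx": 0,"dy": 0,"dz": 0,"rx": 0,"ry": 0,"rz": 0},{"dx": 0,"dy": 0,"dz": 0,"rx": 0,"ry": 0,"rz": 0},{"dx": 0,"dy": 0,"dz": 0,"rx": 0,"ry": 0,"rz": 0},{"dx": 0,"dy": 0,"dz": 0,"rx": 0,"ry": 0,"rz": 0},{"dx": 0,"dy": 0,"dz": 0,"rx": 0,"ry": 0,"rz": 0}]' --claw 0

```text
t: 9.2
tcp_pos: [0.5475, -0.0277, 0.0415]
tool_rot: [0.0, 1.0, -0.0, 0.0]
force: [-1.5, -3.0, 5.2]
finger_gap: 0.128
gripper_force: 33.7
```

```bash
python3 - <<'E'
from h import *
im=cams.snapshot("side")[180:225,265:315][:,:,::-1];a=cv2.resize(im,(400,360),interpolation=2)
im=cams.snapshot("wrist")[190:310,230:350][:,:,::-1];b=cv2.resize(im,(360,360),interpolation=2)
cv2.imwrite("pics/s5.png",np.hstack([a,b]))
E
```

```text
(no output)
```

View pics/s5.png

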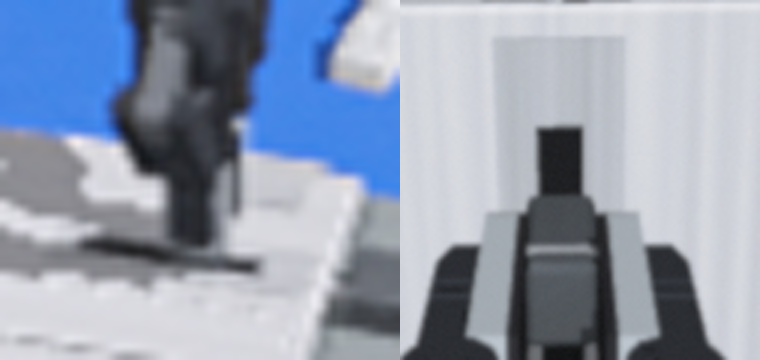

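The lug is gripped: gap 0.128 and 34 N on the pads, with the lug between them in the wrist view. Withdrawing the bolt 26 mm to the rear.

Call:
move_arm --targets '[{"dx": 0.15,"dy": 0,"dz": 0,"rx": 0,"ry": 0,"rz": 0},{"dx": 0.15,"dy": 0,"dz": 0,"rx": 0,"ry": 0,"rz": 0},{"dx": 0.15,"dy": 0,"dz": 0,"rx": 0,"ry": 0,"rz": 0},{"dx": 0.15,"dy": 0,"dz": 0,"rx": 0,"ry": 0,"rz": 0},{"dx": 0.15,"dy": 0,"dz": 0,"rx": 0,"ry": 0,"rz": 0},{"dx": 0.15,"dy": 0,"dz": 0,"rx": 0,"ry": 0,"rz": 0},{"dx": 0.15,"dy": 0,"dz": 0,"rx": 0,"ry": 0,"rz": 0},{"dx": 0,"dy": 0,"dz": 0,"rx": 0,"ry": 0,"rz": 0},{"dx": 0,"dy": 0,"dz": 0,"rx": 0,"ry": 0,"rz": 0},{"dx": 0,"dy": 0,"dz": 0,"rx": 0,"ry": 0,"rz": 0}]'

```text
t: 10.55
tcp_pos: [0.5714, -0.0273, 0.0414]
tool_rot: [0.0, 1.0, 0.0, -0.002]
force: [-4.2, -2.9, 8.5]
finger_gap: 0.124
gripper_force: 34.0
```

Call:
move_arm --targets '[{"dx": -0.05,"dy": 0,"dz": 0,"rx": 0,"ry": 0,"rz": 0},{"dx": 0,"dy": 0,"dz": 0,"rx": 0,"ry": 0,"rz": 0},{"dx": 0,"dy": 0,"dz": 0.2,"rx": 0,"ry": 0,"rz": 0},{"dx": 0,"dy": 0,"dz": 0.6,"rx": 0,"ry": 0,"rz": 0},{"dx": 0,"dy": 0,"dz": 0.8,"rx": 0,"ry": 0,"rz": 0},{"dx": 0,"dy": 0,"dz": 0.8,"rx": 0,"ry": 0,"rz": 0},{"dx": 0,"dy": 0,"dz": 0.8,"rx": 0,"ry": 0,"rz": 0},{"dx": 0,"dy": 0,"dz": 0.8,"rx": 0,"ry": 0,"rz": 0},{"dx": 0,"dy": 0,"dz": 0.8,"rx": 0,"ry": 0,"rz": 0},{"dx": 0,"dy": 0,"dz": 0,"rx": 0,"ry": 0,"rz": 0}]' --claw 35

```text
t: 11.8
tcp_pos: [0.5739, -0.0277, 0.1638]
tool_rot: [0.0, 1.0, -0.001, 0.003]
force: [-0.2, 0.5, -0.9]
finger_gap: 0.351
gripper_force: 0.0
```

Call:
move_arm --targets '[{"dx": 0.16,"dy": 0.37,"dz": 0,"rx": 0,"ry": 0,"rz": -0.33},{"dx": 0.16,"dy": 0.37,"dz": 0,"rx": 0,"ry": 0,"rz": -0.33},{"dx": 0.16,"dy": 0.37,"dz": 0,"rx": 0,"ry": 0,"rz": -0.33},{"dx": 0.16,"dy": 0.37,"dz": 0,"rx": 0,"ry": 0,"rz": -0.33},{"dx": 0.16,"dy": 0.37,"dz": 0,"rx": 0,"ry": 0,"rz": -0.34},{"dx": 0.16,"dy": 0.37,"dz": 0,"rx": 0,"ry": 0,"rz": -0.34},{"dx": 0.16,"dy": 0.37,"dz": 0,"rx": 0,"ry": 0,"rz": -0.34},{"dx": 0.16,"dy": 0.37,"dz": 0,"rx": 0,"ry": 0,"rz": -0.34},{"dx": 0.16,"dy": 0.37,"dz": 0,"rx": 0,"ry": 0,"rz": -0.34},{"dx": 0.16,"dy": 0.37,"dz": 0,"rx": 0,"ry": 0,"rz": 0}]' --claw 70

```text
t: 13.05
tcp_pos: [0.6119, 0.0655, 0.1606]
tool_rot: [0.71, 0.704, -0.0, -0.001]
force: [-0.2, -0.3, 0.1]
finger_gap: 0.701
gripper_force: 0.0
```

```bash
python3 - <<'E'
from h import *
s=sensors.sense();m=cams.camera_model("wrist");im=cams.snapshot("wrist");tp=cams.snapshot("top");sd=cams.snapshot("side")
print(s["t"],s["tcp_pos"],s["tool_rot"],s["q"].round(2))
print("agrip",proj(m,[.6105,.0645,.107]),"pgrip",proj(m,[.640,-.007,.095]))
b=cv2.resize(tp[130:255,210:330],(400,416),interpolation=2)[:420]
cv2.imwrite("pics/w6.png",np.hstack([cv2.resize(im,(400,300)),cv2.resize(sd[150:270,195:355],(400,300),interpolation=2)])[:,:,::-1])
E
```

```text
13.05 [0.61191295 0.06546426 0.16063265] [ 7.10454998e-01  7.03742288e-01 -4.30736769e-04 -5.49859602e-04] [-0.07  0.56  1.49  0.    1.09 -0.07]
agrip [280.73667093 219.10660364] pgrip [316.72308459 293.68365645]
```

View pics/w6.png

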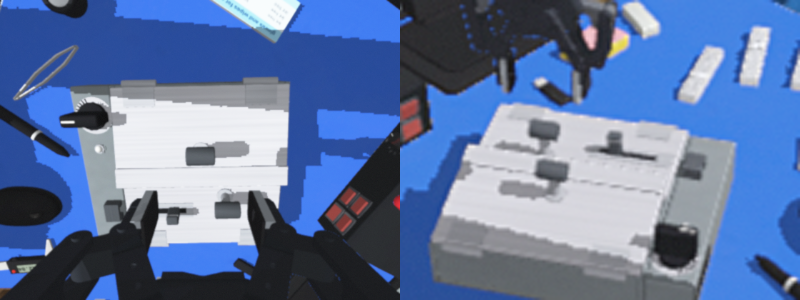

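The wrist view puts the active barrel at (280,218), exactly as predicted, and the lug has moved back along its slot. Descending and gripping it.

Call:
move_arm --targets '[{"dx": -0.05,"dy": -0.04,"dz": -0.48,"rx": 0,"ry": 0,"rz": 0},{"dx": 0,"dy": 0,"dz": -0.48,"rx": 0,"ry": 0,"rz": 0},{"dx": 0,"dy": 0,"dz": -0.48,"rx": 0,"ry": 0,"rz": 0},{"dx": 0,"dy": 0,"dz": -0.48,"rx": 0,"ry": 0,"rz": 0},{"dx": 0,"dy": 0,"dz": -0.48,"rx": 0,"ry": 0,"rz": 0},{"dx": 0,"dy": 0,"dz": -0.48,"rx": 0,"ry": 0,"rz": 0},{"dx": 0,"dy": 0,"dz": -0.48,"rx": 0,"ry": 0,"rz": 0},{"dx": 0,"dy": 0,"dz": -0.48,"rx": 0,"ry": 0,"rz": 0},{"dx": 0,"dy": 0,"dz": 0,"rx": 0,"ry": 0,"rz": 0},{"dx": 0,"dy": 0,"dz": 0,"rx": 0,"ry": 0,"rz": 0}]'

```text
t: 14.45
tcp_pos: [0.6114, 0.064, 0.0655]
tool_rot: [0.711, 0.703, 0.0, 0.0]
force: [-0.5, -0.0, 0.7]
finger_gap: 0.706
gripper_force: 0.0
```

Call:
move_arm --targets '[{"dx": 0,"dy": 0,"dz": 0,"rx": 0,"ry": 0,"rz": 0},{"dx": 0,"dy": 0,"dz": 0,"rx": 0,"ry": 0,"rz": 0},{"dx": 0,"dy": 0,"dz": 0,"rx": 0,"ry": 0,"rz": 0},{"dx": 0,"dy": 0,"dz": 0,"rx": 0,"ry": 0,"rz": 0},{"dx": 0,"dy": 0,"dz": 0,"rx": 0,"ry": 0,"rz": 0},{"dx": 0,"dy": 0,"dz": 0,"rx": 0,"ry": 0,"rz": 0},{"dx": 0,"dy": 0,"dz": 0,"rx": 0,"ry": 0,"rz": 0},{"dx": 0,"dy": 0,"dz": 0,"rx": 0,"ry": 0,"rz": 0},{"dx": 0,"dy": 0,"dz": 0,"rx": 0,"ry": 0,"rz": 0},{"dx": 0,"dy": 0,"dz": 0,"rx": 0,"ry": 0,"rz": 0}]' --claw 0 --newtons 40

```text
t: 15.7
tcp_pos: [0.6091, 0.0634, 0.0656]
tool_rot: [0.711, 0.704, -0.002, -0.001]
force: [-3.9, -1.8, 4.5]
finger_gap: 0.343
gripper_force: 41.8
```

```bash
cat > arc.py <<'E'
import numpy as np
def arc(hy,sgn,tcp,th0,th1,f0,f1,n,hz=.052):
    """sgn +1 active (left), -1 passive; tcp=(y,z) measured at th0, tilt f0 (deg)"""
    B=lambda t:np.array([hy+sgn*(-.076*np.cos(t)+.043*np.sin(t)),hz+.076*np.sin(t)+.043*np.cos(t)])
    ax=lambda f:np.array([-sgn*np.sin(f),-np.cos(f)])
    la=lambda f:np.array([np.cos(f),-sgn*np.sin(f)])
    th=np.linspace(th0,th1,n+1);f=np.radians(np.linspace(f0,f1,n+1))
    r=np.array(tcp)-B(th0);a,b=r@ax(f[0]),r@la(f[0]);print("offset along/lateral",a.round(4),b.round(4))
    P=np.array([B(t)+a*ax(g)+b*la(g) for t,g in zip(th,f)])
    D=np.diff(P,axis=0)/.025;rx=-sgn*np.diff(f)/np.radians(30)
    for d,q,p in zip(D,rx,P[1:]): print("dy %.2f dz %.2f rx %.2f  -> y %.4f z %.4f"%(*d,q,*p))
E
python3 -c "
from arc import *
arc(.1325,1,(.0634,.0656),.16,1.80,0,25,20)"
```

```text
offset along/lateral 0.041 -0.0009
dy 0.15 dz 0.22 rx -0.04  -> y 0.0672 z 0.0710
dy 0.17 dz 0.20 rx -0.04  -> y 0.0714 z 0.0761
dy 0.19 dz 0.19 rx -0.04  -> y 0.0761 z 0.0807
dy 0.20 dz 0.17 rx -0.04  -> y 0.0810 z 0.0849
dy 0.21 dz 0.15 rx -0.04  -> y 0.0863 z 0.0886
dy 0.22 dz 0.13 rx -0.04  -> y 0.0919 z 0.0918
dy 0.23 dz 0.11 rx -0.04  -> y 0.0977 z 0.0945
dy 0.24 dz 0.09 rx -0.04  -> y 0.1037 z 0.0966
dy 0.25 dz 0.06 rx -0.04  -> y 0.1099 z 0.0982
dy 0.25 dz 0.04 rx -0.04  -> y 0.1161 z 0.0993
dy 0.25 dz 0.02 rx -0.04  -> y 0.1224 z 0.0998
dy 0.25 dz -0.00 rx -0.04  -> y 0.1287 z 0.0997
dy 0.25 dz -0.03 rx -0.04  -> y 0.1349 z 0.0990
dy 0.25 dz -0.05 rx -0.04  -> y 0.1411 z 0.0978
dy 0.24 dz -0.07 rx -0.04  -> y 0.1471 z 0.0960
dy 0.23 dz -0.09 rx -0.04  -> y 0.1529 z 0.0937
dy 0.22 dz -0.11 rx -0.04  -> y 0.1585 z 0.0909
dy 0.21 dz -0.13 rx -0.04  -> y 0.1638 z 0.0875
dy 0.20 dz -0.15 rx -0.04  -> y 0.1688 z 0.0838
dy 0.19 dz -0.17 rx -0.04  -> y 0.1735 z 0.0795
```

Call:
move_arm --targets '[{"dx": 0,"dy": 0.15,"dz": 0.22,"rx": -0.04,"ry": 0,"rz": 0},{"dx": 0,"dy": 0.17,"dz": 0.2,"rx": -0.04,"ry": 0,"rz": 0},{"dx": 0,"dy": 0.19,"dz": 0.19,"rx": -0.04,"ry": 0,"rz": 0},{"dx": 0,"dy": 0.2,"dz": 0.17,"rx": -0.04,"ry": 0,"rz": 0},{"dx": 0,"dy": 0.21,"dz": 0.15,"rx": -0.04,"ry": 0,"rz": 0},{"dx": 0,"dy": 0.22,"dz": 0.13,"rx": -0.04,"ry": 0,"rz": 0},{"dx": 0,"dy": 0.23,"dz": 0.11,"rx": -0.04,"ry": 0,"rz": 0},{"dx": 0,"dy": 0.24,"dz": 0.09,"rx": -0.04,"ry": 0,"rz": 0},{"dx": 0,"dy": 0.25,"dz": 0.06,"rx": -0.04,"ry": 0,"rz": 0},{"dx": 0,"dy": 0.25,"dz": 0.04,"rx": -0.04,"ry": 0,"rz": 0}]'

```text
t: 16.95
tcp_pos: [0.6085, 0.1161, 0.0983]
tool_rot: [0.707, 0.699, -0.077, 0.074]
force: [-3.7, -5.0, -6.1]
finger_gap: 0.338
gripper_force: 39.8
```

Call:
move_arm --targets '[{"dx": 0,"dy": 0.25,"dz": 0.02,"rx": -0.04,"ry": 0,"rz": 0},{"dx": 0,"dy": 0.25,"dz": 0,"rx": -0.04,"ry": 0,"rz": 0},{"dx": 0,"dy": 0.25,"dz": -0.03,"rx": -0.04,"ry": 0,"rz": 0},{"dx": 0,"dy": 0.25,"dz": -0.05,"rx": -0.04,"ry": 0,"rz": 0},{"dx": 0,"dy": 0.24,"dz": -0.07,"rx": -0.04,"ry": 0,"rz": 0},{"dx": 0,"dy": 0.23,"dz": -0.09,"rx": -0.04,"ry": 0,"rz": 0},{"dx": 0,"dy": 0.22,"dz": -0.11,"rx": -0.04,"ry": 0,"rz": 0},{"dx": 0,"dy": 0.21,"dz": -0.13,"rx": -0.04,"ry": 0,"rz": 0},{"dx": 0,"dy": 0.2,"dz": -0.15,"rx": -0.04,"ry": 0,"rz": 0},{"dx": 0,"dy": 0.19,"dz": -0.17,"rx": -0.04,"ry": 0,"rz": 0}]'

```text
t: 18.2
tcp_pos: [0.6079, 0.1742, 0.0812]
tool_rot: [0.696, 0.687, -0.149, 0.147]
force: [-9.5, 0.3, 7.1]
finger_gap: 0.336
gripper_force: 39.1
```

```bash
python3 - <<'E'
from h import *
tp=cams.snapshot("top");sd=cams.snapshot("side")
cv2.imwrite("pics/w7.png",np.hstack([cv2.resize(tp[100:250,190:340],(400,400),interpolation=2),cv2.resize(sd[130:290,190:350],(400,400),interpolation=2)])[:,:,::-1])
E
```

```text
(no output)
```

View pics/w7.png

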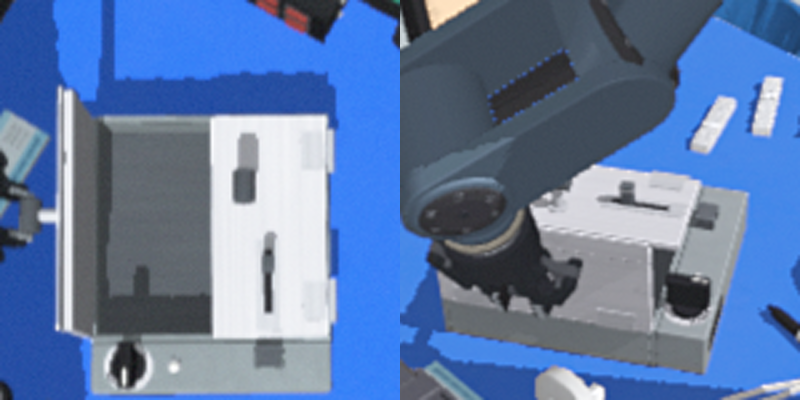

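The top view shows the active leaf wide open, standing past upright along column 75, and the lug withdrawn. The gripper is holding the barrel from the left. Releasing, backing out and moving to the passive barrel.

Call:
move_arm --targets '[{"dx": 0,"dy": 0,"dz": 0,"rx": 0,"ry": 0,"rz": 0},{"dx": 0,"dy": 0,"dz": 0,"rx": 0,"ry": 0,"rz": 0},{"dx": 0,"dy": 0,"dz": 0,"rx": 0,"ry": 0,"rz": 0},{"dx": 0,"dy": 0.34,"dz": 0.73,"rx": 0,"ry": 0,"rz": 0},{"dx": 0,"dy": 0.34,"dz": 0.73,"rx": 0,"ry": 0,"rz": 0},{"dx": 0,"dy": 0.34,"dz": 0.73,"rx": 0,"ry": 0,"rz": 0},{"dx": 0,"dy": 0.34,"dz": 0.73,"rx": 0,"ry": 0,"rz": 0},{"dx": 0.4,"dy": 0,"dz": 1,"rx": 0.28,"ry": 0,"rz": 0},{"dx": 0.4,"dy": 0,"dz": 1,"rx": 0.28,"ry": 0,"rz": 0},{"dx": 0.4,"dy": 0,"dz": 0.5,"rx": 0.26,"ry": 0,"rz": 0}]' --claw 65

```text
t: 19.55
tcp_pos: [0.6431, 0.2084, 0.2183]
tool_rot: [0.711, 0.703, 0.008, -0.004]
force: [0.3, 0.2, -0.7]
finger_gap: 0.652
gripper_force: 0.0
```

Call:
move_arm --targets '[{"dx": 0,"dy": -1,"dz": 0,"rx": 0,"ry": 0,"rz": 0},{"dx": 0,"dy": -1,"dz": 0,"rx": 0,"ry": 0,"rz": 0},{"dx": 0,"dy": -1,"dz": 0,"rx": 0,"ry": 0,"rz": 0},{"dx": 0,"dy": -1,"dz": 0,"rx": 0,"ry": 0,"rz": 0},{"dx": 0,"dy": -1,"dz": 0,"rx": 0,"ry": 0,"rz": 0},{"dx": 0,"dy": -1,"dz": 0,"rx": 0,"ry": 0,"rz": 0},{"dx": 0,"dy": -1,"dz": 0,"rx": 0,"ry": 0,"rz": 0},{"dx": 0,"dy": -1,"dz": 0,"rx": 0,"ry": 0,"rz": 0},{"dx": 0,"dy": -0.6,"dz": 0,"rx": 0,"ry": 0,"rz": 0},{"dx": 0,"dy": 0,"dz": 0,"rx": 0,"ry": 0,"rz": 0}]'

```text
t: 20.8
tcp_pos: [0.6413, -0.0079, 0.2154]
tool_rot: [0.712, 0.702, 0.004, -0.004]
force: [-0.2, 0.2, 0.6]
finger_gap: 0.65
gripper_force: 0.0
```

```bash
python3 - <<'E'
from h import *
s=sensors.sense();m=cams.camera_model("wrist");im=cams.snapshot("wrist");cv2.imwrite("pics/w8.png",im[:,:,::-1])
print(s["t"],s["tcp_pos"],R.from_quat(s["tool_rot"]).as_matrix().round(3).tolist())
p=proj(m,[.640,-.0075,.095]);print(p)
g=cv2.cvtColor(im,cv2.COLOR_RGB2GRAY)
u,v=p.astype(int);c=g[v-50:v+50,u-60:u+60];k=(c<120).astype(np.uint8)
n,l,st,ce=cv2.connectedComponentsWithStats(k)
for i in range(1,n):
    if st[i,4]>60: print(st[i],plane(m,*(ce[i]+[u-60,v-50]),.1).round(4))
E
```

```text
20.8 [ 0.6413347  -0.00788823  0.21542443] [[0.013, 1.0, 0.001], [1.0, -0.013, 0.011], [0.011, 0.0, -1.0]]
[281.31131911 195.25344516]
[   0    0  120   12 1293] [0.6374 0.0352 0.1   ]
[ 46  38  32  22 615] [ 0.6415 -0.005   0.1   ]
[  0  58  14  16 134] [ 0.5887 -0.0183  0.1   ]
```

Call:
move_arm --targets '[{"dx": 0,"dy": 0.04,"dz": -0.72,"rx": 0,"ry": 0,"rz": 0},{"dx": 0,"dy": 0,"dz": -0.72,"rx": 0,"ry": 0,"rz": 0},{"dx": 0,"dy": 0,"dz": -0.72,"rx": 0,"ry": 0,"rz": 0},{"dx": 0,"dy": 0,"dz": -0.72,"rx": 0,"ry": 0,"rz": 0},{"dx": 0,"dy": 0,"dz": -0.72,"rx": 0,"ry": 0,"rz": 0},{"dx": 0,"dy": 0,"dz": -0.72,"rx": 0,"ry": 0,"rz": 0},{"dx": 0,"dy": 0,"dz": -0.72,"rx": 0,"ry": 0,"rz": 0},{"dx": 0,"dy": 0,"dz": -0.72,"rx": 0,"ry": 0,"rz": 0},{"dx": 0,"dy": 0,"dz": -0.65,"rx": 0,"ry": 0,"rz": 0},{"dx": 0,"dy": 0,"dz": 0,"rx": 0,"ry": 0,"rz": 0}]'

```text
t: 22.1
tcp_pos: [0.6398, -0.0058, 0.0533]
tool_rot: [0.711, 0.703, 0.003, -0.005]
force: [-0.1, 0.4, -0.3]
finger_gap: 0.65
gripper_force: 0.0
```

Call:
move_arm --targets '[{"dx": 0,"dy": 0,"dz": 0,"rx": 0,"ry": 0,"rz": 0},{"dx": 0,"dy": 0,"dz": 0,"rx": 0,"ry": 0,"rz": 0},{"dx": 0,"dy": 0,"dz": 0,"rx": 0,"ry": 0,"rz": 0},{"dx": 0,"dy": 0,"dz": 0,"rx": 0,"ry": 0,"rz": 0},{"dx": 0,"dy": 0,"dz": 0,"rx": 0,"ry": 0,"rz": 0},{"dx": 0,"dy": 0,"dz": 0,"rx": 0,"ry": 0,"rz": 0},{"dx": 0,"dy": 0,"dz": 0,"rx": 0,"ry": 0,"rz": 0},{"dx": 0,"dy": 0,"dz": 0,"rx": 0,"ry": 0,"rz": 0},{"dx": 0,"dy": 0,"dz": 0,"rx": 0,"ry": 0,"rz": 0},{"dx": 0,"dy": 0,"dz": 0,"rx": 0,"ry": 0,"rz": 0}]' --claw 0

```text
t: 23.35
tcp_pos: [0.6401, -0.006, 0.056]
tool_rot: [0.711, 0.703, 0.003, -0.004]
force: [-4.6, -0.9, 6.9]
finger_gap: 0.339
gripper_force: 40.7
```

```bash
python3 -c "
from arc import *
from station import sensors
s=sensors.sense();print(s['tcp_pos'],s['finger_gap'],s['force'])
arc(-.0835,-1,s['tcp_pos'][1:],0,1.78,0,25,20)"
```

```text
[ 0.6401272  -0.00604565  0.05597427] 0.33920527170456405 [-4.5960502  -0.94535582  6.85576125]
offset along/lateral 0.039 0.0015
dy -0.13 dz 0.27 rx 0.04  -> y -0.0093 z 0.0626
dy -0.15 dz 0.25 rx 0.04  -> y -0.0132 z 0.0689
dy -0.18 dz 0.23 rx 0.04  -> y -0.0175 z 0.0747
dy -0.19 dz 0.21 rx 0.04  -> y -0.0224 z 0.0800
dy -0.21 dz 0.19 rx 0.04  -> y -0.0277 z 0.0849
dy -0.23 dz 0.17 rx 0.04  -> y -0.0334 z 0.0892
dy -0.24 dz 0.15 rx 0.04  -> y -0.0395 z 0.0929
dy -0.25 dz 0.12 rx 0.04  -> y -0.0458 z 0.0960
dy -0.26 dz 0.10 rx 0.04  -> y -0.0524 z 0.0985
dy -0.27 dz 0.07 rx 0.04  -> y -0.0592 z 0.1003
dy -0.28 dz 0.05 rx 0.04  -> y -0.0661 z 0.1015
dy -0.28 dz 0.02 rx 0.04  -> y -0.0731 z 0.1020
dy -0.28 dz -0.01 rx 0.04  -> y -0.0800 z 0.1018
dy -0.28 dz -0.03 rx 0.04  -> y -0.0869 z 0.1010
dy -0.27 dz -0.06 rx 0.04  -> y -0.0936 z 0.0995
dy -0.26 dz -0.09 rx 0.04  -> y -0.1002 z 0.0973
dy -0.25 dz -0.11 rx 0.04  -> y -0.1065 z 0.0945
dy -0.24 dz -0.14 rx 0.04  -> y -0.1126 z 0.0911
dy -0.23 dz -0.16 rx 0.04  -> y -0.1183 z 0.0872
dy -0.21 dz -0.18 rx 0.04  -> y -0.1235 z 0.0827
```

Call:
move_arm --targets '[{"dx": 0,"dy": -0.13,"dz": 0.27,"rx": 0.04,"ry": 0,"rz": 0},{"dx": 0,"dy": -0.15,"dz": 0.25,"rx": 0.04,"ry": 0,"rz": 0},{"dx": 0,"dy": -0.18,"dz": 0.23,"rx": 0.04,"ry": 0,"rz": 0},{"dx": 0,"dy": -0.19,"dz": 0.21,"rx": 0.04,"ry": 0,"rz": 0},{"dx": 0,"dy": -0.21,"dz": 0.19,"rx": 0.04,"ry": 0,"rz": 0},{"dx": 0,"dy": -0.23,"dz": 0.17,"rx": 0.04,"ry": 0,"rz": 0},{"dx": 0,"dy": -0.24,"dz": 0.15,"rx": 0.04,"ry": 0,"rz": 0},{"dx": 0,"dy": -0.25,"dz": 0.12,"rx": 0.04,"ry": 0,"rz": 0},{"dx": 0,"dy": -0.26,"dz": 0.1,"rx": 0.04,"ry": 0,"rz": 0},{"dx": 0,"dy": -0.27,"dz": 0.07,"rx": 0.04,"ry": 0,"rz": 0}]'

```text
t: 24.6
tcp_pos: [0.6407, -0.0584, 0.0991]
tool_rot: [0.707, 0.699, 0.078, -0.079]
force: [-2.7, 3.9, -12.4]
finger_gap: 0.337
gripper_force: 40.4
```

Call:
move_arm --targets '[{"dx": 0,"dy": -0.28,"dz": 0.05,"rx": 0.04,"ry": 0,"rz": 0},{"dx": 0,"dy": -0.28,"dz": 0.02,"rx": 0.04,"ry": 0,"rz": 0},{"dx": 0,"dy": -0.28,"dz": -0.01,"rx": 0.04,"ry": 0,"rz": 0},{"dx": 0,"dy": -0.28,"dz": -0.03,"rx": 0.04,"ry": 0,"rz": 0},{"dx": 0,"dy": -0.27,"dz": -0.06,"rx": 0.04,"ry": 0,"rz": 0},{"dx": 0,"dy": -0.26,"dz": -0.09,"rx": 0.04,"ry": 0,"rz": 0},{"dx": 0,"dy": -0.25,"dz": -0.11,"rx": 0.04,"ry": 0,"rz": 0},{"dx": 0,"dy": -0.24,"dz": -0.14,"rx": 0.04,"ry": 0,"rz": 0},{"dx": 0,"dy": -0.23,"dz": -0.16,"rx": 0.04,"ry": 0,"rz": 0},{"dx": 0,"dy": -0.21,"dz": -0.18,"rx": 0.04,"ry": 0,"rz": 0}]'

```text
t: 25.85
tcp_pos: [0.6417, -0.1236, 0.0845]
tool_rot: [0.694, 0.687, 0.151, -0.151]
force: [-4.6, 3.9, 2.0]
finger_gap: 0.332
gripper_force: 39.4
```

Call:
move_arm --targets '[{"dx": 0,"dy": 0,"dz": 0,"rx": 0,"ry": 0,"rz": 0},{"dx": 0,"dy": 0,"dz": 0,"rx": 0,"ry": 0,"rz": 0},{"dx": 0,"dy": 0,"dz": 0,"rx": 0,"ry": 0,"rz": 0},{"dx": 0,"dy": -0.34,"dz": 0.73,"rx": 0,"ry": 0,"rz": 0},{"dx": 0,"dy": -0.34,"dz": 0.73,"rx": 0,"ry": 0,"rz": 0},{"dx": 0,"dy": -0.34,"dz": 0.73,"rx": 0,"ry": 0,"rz": 0},{"dx": 0,"dy": -0.34,"dz": 0.73,"rx": 0,"ry": 0,"rz": 0},{"dx": 0,"dy": -0.4,"dz": 1,"rx": -0.28,"ry": 0,"rz": 0},{"dx": 0,"dy": -0.4,"dz": 1,"rx": -0.28,"ry": 0,"rz": 0},{"dx": 0,"dy": -0.4,"dz": 0.5,"rx": -0.26,"ry": 0,"rz": 0}]' --claw 60

```text
t: 27.1
tcp_pos: [0.6428, -0.1881, 0.2203]
tool_rot: [0.711, 0.703, -0.0, 0.005]
force: [0.1, -0.2, 0.4]
finger_gap: 0.6
gripper_force: 0.0
```

```bash
python3 - <<'E'
from h import *
s=sensors.sense();T=cams.camera_model("top")
tp=cams.snapshot("top");cv2.imwrite("pics/t9.png",tp[:,:,::-1])
for q in sinks(tp,T):
    if q[1]<-.15 and q[1]>-.45: print(q)
print(s["t"],s["tcp_pos"],R.from_quat(s["tool_rot"]).as_matrix().round(3).tolist())
E
```

```text
27.1 [ 0.64281958 -0.18808596  0.22027284] [[0.011, 1.0, 0.006], [1.0, -0.011, -0.007], [-0.007, 0.006, -1.0]]
```

Call:
move_arm --targets '[{"dx": -0.8,"dy": -0.5,"dz": 0.2,"rx": 0,"ry": 0,"rz": 0},{"dx": -0.8,"dy": -0.5,"dz": 0.2,"rx": 0,"ry": 0,"rz": 0},{"dx": -0.8,"dy": -0.5,"dz": 0.2,"rx": 0,"ry": 0,"rz": 0},{"dx": -0.8,"dy": -0.5,"dz": 0.2,"rx": 0,"ry": 0,"rz": 0},{"dx": -0.8,"dy": -0.5,"dz": 0.2,"rx": 0,"ry": 0,"rz": 0},{"dx": -0.8,"dy": -0.5,"dz": 0.2,"rx": 0,"ry": 0,"rz": 0},{"dx": -0.8,"dy": -0.5,"dz": 0,"rx": 0,"ry": 0,"rz": 0},{"dx": -0.8,"dy": -0.5,"dz": 0,"rx": 0,"ry": 0,"rz": 0},{"dx": 0,"dy": 0,"dz": 0,"rx": 0,"ry": 0,"rz": 0},{"dx": 0,"dy": 0,"dz": 0,"rx": 0,"ry": 0,"rz": 0}]'

```text
t: 28.4
tcp_pos: [0.4811, -0.2874, 0.247]
tool_rot: [0.711, 0.703, 0.0, 0.0]
force: [-0.5, 0.4, 0.0]
finger_gap: 0.604
gripper_force: 0.0
```

```bash
cat > look.py <<'E'
from h import *
s=sensors.sense();m=cams.camera_model("wrist");im=cams.snapshot("wrist");cv2.imwrite("pics/look_%.1f.png"%s["t"],im[:,:,::-1])
print(s["t"],s["tcp_pos"].round(4),R.from_quat(s["tool_rot"]).as_matrix().round(3).tolist(),s["finger_gap"])
print("wrist",*sinks(im,m),sep="\n ")
print("top",*sinks(cams.snapshot("top"),cams.camera_model("top")),sep="\n ")
E
python3 look.py
```

```text
28.4 [ 0.4811 -0.2874  0.247 ] [[0.012, 1.0, 0.001], [1.0, -0.012, 0.0], [0.0, 0.001, -1.0]] 0.6037050936436766
wrist
 (0.7088, -0.6824, 0.014, 0.075, np.float32(123.7))
 (0.4128, -0.3082, 0.1, 0.023, np.float32(89.1))
 (0.4744, -0.3075, 0.022, 0.107, np.float32(92.4))
 (0.5284, -0.2562, 0.1, 0.023, np.float32(82.8))
 (0.2256, -0.1778, 0.09, 0.018, np.float32(4.7))
top
 (0.2272, -0.1747, 0.087, 0.018, np.float32(4.4))
 (0.3987, 0.1481, 0.11, 0.017, np.float32(34.6))
 (0.4738, -0.3, 0.024, 0.095, np.float32(92.5))
 (0.5283, -0.2542, 0.102, 0.024, np.float32(82.8))
 (0.5916, -0.6961, 0.03, 0.105, np.float32(177.3))
```

All three sinks are measured by the wrist camera and none has moved. Picking first the one at (.528,-.256).

Call:
move_arm --targets '[{"dx": 0.63,"dy": 0.42,"dz": -0.5,"rx": 0,"ry": 0,"rz": -0.07},{"dx": 0.63,"dy": 0.42,"dz": -1,"rx": 0,"ry": 0,"rz": -0.07},{"dx": 0.63,"dy": 0.41,"dz": -1,"rx": 0,"ry": 0,"rz": -0.08},{"dx": 0,"dy": 0,"dz": -1,"rx": 0,"ry": 0,"rz": 0},{"dx": 0,"dy": 0,"dz": -1,"rx": 0,"ry": 0,"rz": 0},{"dx": 0,"dy": 0,"dz": -1,"rx": 0,"ry": 0,"rz": 0},{"dx": 0,"dy": 0,"dz": -1,"rx": 0,"ry": 0,"rz": 0},{"dx": 0,"dy": 0,"dz": -1,"rx": 0,"ry": 0,"rz": 0},{"dx": 0,"dy": 0,"dz": -1,"rx": 0,"ry": 0,"rz": 0},{"dx": 0,"dy": 0,"dz": -0.8,"rx": 0,"ry": 0,"rz": 0}]' --claw 48 --newtons 30

```text
t: 29.75
tcp_pos: [0.5289, -0.2553, 0.0131]
tool_rot: [0.75, 0.661, 0.0, -0.0]
force: [0.1, 0.0, 0.6]
finger_gap: 0.475
gripper_force: 0.0
```

Call:
move_arm --targets '[{"dx": 0,"dy": 0,"dz": -0.2,"rx": 0,"ry": 0,"rz": 0},{"dx": 0,"dy": 0,"dz": -0.2,"rx": 0,"ry": 0,"rz": 0},{"dx": 0,"dy": 0,"dz": -0.2,"rx": 0,"ry": 0,"rz": 0},{"dx": 0,"dy": 0,"dz": -0.2,"rx": 0,"ry": 0,"rz": 0},{"dx": 0,"dy": 0,"dz": -0.2,"rx": 0,"ry": 0,"rz": 0},{"dx": 0,"dy": 0,"dz": 0,"rx": 0,"ry": 0,"rz": 0},{"dx": 0,"dy": 0,"dz": 0,"rx": 0,"ry": 0,"rz": 0},{"dx": 0,"dy": 0,"dz": 0,"rx": 0,"ry": 0,"rz": 0},{"dx": 0,"dy": 0,"dz": 0,"rx": 0,"ry": 0,"rz": 0},{"dx": 0,"dy": 0,"dz": 0,"rx": 0,"ry": 0,"rz": 0}]'

```text
t: 31.0
tcp_pos: [0.5284, -0.256, -0.0106]
tool_rot: [0.75, 0.661, 0.0, 0.0]
force: [-0.2, 0.1, 0.3]
finger_gap: 0.479
gripper_force: 0.0
```

```bash
python3 - <<'E'
from h import *
s=sensors.sense();m=cams.camera_model("wrist");im=cams.snapshot("wrist")
print(s["tcp_pos"],s["force"],proj(m,[.5284,-.2562,.013]),proj(m,s["tcp_pos"]+[0,0,.038]))
cv2.imwrite("pics/g1.png",np.hstack([im[150:420,150:410],cv2.resize(cams.snapshot("side")[140:210,290:380],(347,270),interpolation=2)])[:,:,::-1])
E
```

```text
[ 0.52836384 -0.25598876 -0.01060124] [-0.17448719  0.0726302   0.34493246] [281.90548939 267.60215413] [281.61514172 281.56426532]
```

View pics/g1.png

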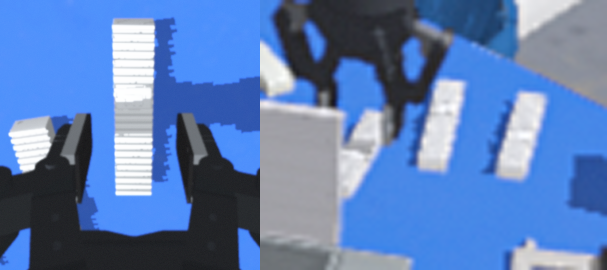

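The wrist crop shows the sink centred between the pads, with the tips at v≈265, about 27 mm above the table. So the true tip height is TCP + 38 mm. Going down 21 mm and gripping.

Call:
move_arm --targets '[{"dx": 0,"dy": 0,"dz": -0.2,"rx": 0,"ry": 0,"rz": 0},{"dx": 0,"dy": 0,"dz": -0.2,"rx": 0,"ry": 0,"rz": 0},{"dx": 0,"dy": 0,"dz": -0.2,"rx": 0,"ry": 0,"rz": 0},{"dx": 0,"dy": 0,"dz": -0.1,"rx": 0,"ry": 0,"rz": 0},{"dx": 0,"dy": 0,"dz": -0.1,"rx": 0,"ry": 0,"rz": 0},{"dx": 0,"dy": 0,"dz": -0.06,"rx": 0,"ry": 0,"rz": 0},{"dx": 0,"dy": 0,"dz": 0,"rx": 0,"ry": 0,"rz": 0},{"dx": 0,"dy": 0,"dz": 0,"rx": 0,"ry": 0,"rz": 0},{"dx": 0,"dy": 0,"dz": 0,"rx": 0,"ry": 0,"rz": 0},{"dx": 0,"dy": 0,"dz": 0,"rx": 0,"ry": 0,"rz": 0}]'

```text
t: 32.35
tcp_pos: [0.5284, -0.256, -0.0321]
tool_rot: [0.75, 0.661, 0.0, 0.0]
force: [0.1, 0.1, -0.5]
finger_gap: 0.477
gripper_force: 0.0
```

Call:
move_arm --targets '[{"dx": 0,"dy": 0,"dz": 0,"rx": 0,"ry": 0,"rz": 0},{"dx": 0,"dy": 0,"dz": 0,"rx": 0,"ry": 0,"rz": 0},{"dx": 0,"dy": 0,"dz": 0,"rx": 0,"ry": 0,"rz": 0},{"dx": 0,"dy": 0,"dz": 0,"rx": 0,"ry": 0,"rz": 0},{"dx": 0,"dy": 0,"dz": 0,"rx": 0,"ry": 0,"rz": 0},{"dx": 0,"dy": 0,"dz": 0,"rx": 0,"ry": 0,"rz": 0},{"dx": 0,"dy": 0,"dz": 0,"rx": 0,"ry": 0,"rz": 0},{"dx": 0,"dy": 0,"dz": 0,"rx": 0,"ry": 0,"rz": 0},{"dx": 0,"dy": 0,"dz": 0.1,"rx": 0,"ry": 0,"rz": 0},{"dx": 0,"dy": 0,"dz": 0.1,"rx": 0,"ry": 0,"rz": 0}]' --claw 0

```text
t: 33.6
tcp_pos: [0.5279, -0.2556, -0.0275]
tool_rot: [0.75, 0.661, -0.0, -0.001]
force: [-0.2, 0.1, -0.3]
finger_gap: 0.226
gripper_force: 29.3
```

Call:
move_arm --targets '[{"dx": 0,"dy": 0,"dz": 0.5,"rx": 0,"ry": 0,"rz": 0},{"dx": 0,"dy": 0,"dz": 1,"rx": 0,"ry": 0,"rz": 0},{"dx": 0,"dy": 0,"dz": 1,"rx": 0,"ry": 0,"rz": 0},{"dx": 0,"dy": 0,"dz": 1,"rx": 0,"ry": 0,"rz": 0.06},{"dx": 0,"dy": 0,"dz": 1,"rx": 0,"ry": 0,"rz": 0.06},{"dx": 0,"dy": 0,"dz": 1,"rx": 0,"ry": 0,"rz": 0.06},{"dx": 0,"dy": 0,"dz": 1,"rx": 0,"ry": 0,"rz": 0.06},{"dx": 0,"dy": 0,"dz": 1,"rx": 0,"ry": 0,"rz": 0},{"dx": 0,"dy": 0.6,"dz": 1,"rx": 0,"ry": 0,"rz": 0},{"dx": 0,"dy": 0.6,"dz": 0.5,"rx": 0,"ry": 0,"rz": 0}]' --newtons 50

```text
t: 34.85
tcp_pos: [0.5287, -0.2258, 0.1998]
tool_rot: [0.708, 0.707, 0.0, 0.001]
force: [-0.2, -0.2, -0.9]
finger_gap: 0.215
gripper_force: 54.9
```

Call:
move_arm --targets '[{"dx": 0.55,"dy": 1,"dz": 0,"rx": 0,"ry": 0,"rz": 0},{"dx": 0.55,"dy": 1,"dz": 0,"rx": 0,"ry": 0,"rz": 0},{"dx": 0.55,"dy": 1,"dz": 0,"rx": 0,"ry": 0,"rz": 0},{"dx": 0.55,"dy": 1,"dz": 0,"rx": 0,"ry": 0,"rz": 0},{"dx": 0.55,"dy": 1,"dz": 0,"rx": 0,"ry": 0,"rz": 0},{"dx": 0.55,"dy": 1,"dz": 0,"rx": 0,"ry": 0,"rz": 0},{"dx": 0.55,"dy": 1,"dz": 0,"rx": 0,"ry": 0,"rz": 0},{"dx": 0.55,"dy": 1,"dz": 0,"rx": 0,"ry": 0,"rz": 0},{"dx": 0.55,"dy": 1,"dz": 0,"rx": 0,"ry": 0,"rz": 0},{"dx": 0.55,"dy": 1,"dz": 0,"rx": 0,"ry": 0,"rz": 0}]'

```text
t: 36.1
tcp_pos: [0.6653, 0.0255, 0.1974]
tool_rot: [0.707, 0.707, -0.001, -0.001]
force: [0.2, -0.3, -0.6]
finger_gap: 0.218
gripper_force: 54.9
```

```bash
python3 - <<'E'
from h import *
s=sensors.sense();m=cams.camera_model("wrist");im=cams.snapshot("wrist")
print(s["t"],s["tcp_pos"],s["force"],s["finger_gap"],R.from_quat(s["tool_rot"]).as_matrix().round(3)[:2,:2].tolist())
print(*sinks(im,m,s["tcp_pos"][2]+.045),sep="\n")
E
```

```text
36.1 [0.66530727 0.0255399  0.1973682 ] [ 0.23102384 -0.27698879 -0.6149087 ] 0.21841114787620497 [[0.001, 1.0], [1.0, -0.001]]
```

Call:
move_arm --targets '[{"dx": 0,"dy": 0,"dz": -1,"rx": 0,"ry": 0,"rz": 0},{"dx": 0,"dy": 0,"dz": -1,"rx": 0,"ry": 0,"rz": 0},{"dx": 0,"dy": 0,"dz": -1,"rx": 0,"ry": 0,"rz": 0},{"dx": 0,"dy": 0,"dz": -1,"rx": 0,"ry": 0,"rz": 0},{"dx": 0,"dy": 0,"dz": -1,"rx": 0,"ry": 0,"rz": 0},{"dx": 0,"dy": 0,"dz": -1,"rx": 0,"ry": 0,"rz": 0},{"dx": 0,"dy": 0,"dz": -1,"rx": 0,"ry": 0,"rz": 0},{"dx": 0,"dy": 0,"dz": -0.8,"rx": 0,"ry": 0,"rz": 0},{"dx": 0,"dy": 0,"dz": -0.4,"rx": 0,"ry": 0,"rz": 0},{"dx": 0,"dy": 0,"dz": -0.35,"rx": 0,"ry": 0,"rz": 0}]'

```text
t: 37.4
tcp_pos: [0.6661, 0.024, -0.0161]
tool_rot: [0.707, 0.707, 0.0, 0.0]
force: [-0.3, 0.2, -0.3]
finger_gap: 0.218
gripper_force: 54.9
```

Call:
move_arm --targets '[{"dx": 0,"dy": 0,"dz": 0,"rx": 0,"ry": 0,"rz": 0},{"dx": 0,"dy": 0,"dz": 0,"rx": 0,"ry": 0,"rz": 0},{"dx": 0,"dy": 0,"dz": 0,"rx": 0,"ry": 0,"rz": 0},{"dx": 0,"dy": 0,"dz": 0.4,"rx": 0,"ry": 0,"rz": 0},{"dx": 0,"dy": 0,"dz": 1,"rx": 0,"ry": 0,"rz": 0},{"dx": 0,"dy": 0,"dz": 1,"rx": 0,"ry": 0,"rz": 0},{"dx": 0,"dy": 0,"dz": 1,"rx": 0,"ry": 0,"rz": 0},{"dx": 0,"dy": 0,"dz": 1,"rx": 0,"ry": 0,"rz": 0},{"dx": 0,"dy": 0,"dz": 1,"rx": 0,"ry": 0,"rz": 0},{"dx": 0,"dy": 0,"dz": 1,"rx": 0,"ry": 0,"rz": 0}]' --claw 48

```text
t: 38.65
tcp_pos: [0.6659, 0.024, 0.146]
tool_rot: [0.707, 0.707, 0.0, 0.0]
force: [0.7, 0.6, 0.3]
finger_gap: 0.479
gripper_force: 0.0
```

```bash
python3 - <<'E'
from h import *
s=sensors.sense();m=cams.camera_model("wrist");im=cams.snapshot("wrist");cv2.imwrite("pics/p1.png",im[:,:,::-1])
print(s["t"],s["tcp_pos"],s["force"],s["finger_gap"])
print(*sinks(im,m,.023),sep="\n")
E
```

```text
38.65 [0.66589186 0.02403746 0.14597304] [0.74786892 0.56385877 0.28439061] 0.4786982801215926
(0.9833, -0.229, 0.027, 0.07, np.float32(138.8))
(0.5312, -0.2371, 0.081, 0.038, np.float32(53.8))
```

```bash
cat > rect.py <<'E'
from h import *
def rect(im,m,xs,ys,z):
    g=cv2.cvtColor(im,cv2.COLOR_RGB2GRAY)
    for x in xs:
        r=[]
        for y in ys:
            u,v=proj(m,[x,y,z]);u,v=int(round(u)),int(round(v))
            r.append("%3d"%g[v,u] if 0<=u<560 and 0<=v<420 else "  .")
        print("%.3f"%x,*r)
E
python3 - <<'E'
from rect import *
im=cv2.imread("pics/p1.png")[:,:,::-1];m=cams.camera_model("wrist")
print("wrist");rect(im,m,np.arange(.72,.50,-.01),np.arange(.135,-.09,-.01),.02)
tp=cams.snapshot("top");print(*sinks(tp,cams.camera_model("top")),sep="\n")
E
```

```text
wrist
0.720 151 151 148 147 146 237 234 233 233 232 230 225 233 212 232 209 222 212 209  81  54  42  42
0.710 133  98  99 101 102 159 160 158 158 157 156 153 152 153 154 154 153 153 153 152 151 148 129
0.700 133 101 102 101 138 159 160 158 157 156 154 153 154 154 153 155 153 154 152 153 155 149 129
0.690 136 102 101 101 143 159 160 142 136 144  98 136 122 138 151 123 110 159 158 157 158 152 129
0.680 134 103 100 100 159 158 158 241 208 197 184 173 177 147 151 242 234 153 153 153 152 149 128
0.670 138 102 101 101 159 159 163 255 255 255 255 255 255 255 255 255 255 157 157 158 157 157 125
0.660 139 103 102 102 160 159 160 255 255 255 255 254 255 254 255 255 255 155 154 155 154 155 127
0.650 143 100 100 102 157 156 155 154 154 153 154 154 154 157 157 159 159 158 159 159 157 155 129
0.640 144 103 103 104 164 161 162 160 158 158 157 156 155 157 157 158 159 159 158 158 159 155 127
0.630 146  99  98  99 156 155 155 155 151 154 154 152 154 153 155 158 158 158 157 156 155 154 128
0.620 146  99  99  99 158 157 158 156 155 155 153 156 155 156 157 159 159 158 158 145  45  41  43
0.610 145 100  9
[... 606 characters left out ...]
 96  94  97  94  95  95  94  94  93  92  95  93  95  93  95 132
0.540 148  98  97  97  96  97  97  96  96  94  94  96  96  96  96  97  97  96  97  97  97  98 125
0.530 147  98  99  99  98  98  96  96  96  94  94  93  93  94  95  95  96  97  96  98  97  98 120
0.520 147  96  97  97  97  97  98  96  96  97  95  95  96  96  95  98  97  97  98  97  97  96 120
0.510 146 101 101 100 101 100 103 100 101 101 103 102 102 101 102 101 101 102 103 101 100 101 103
(0.2235, -0.1747, 0.091, 0.018, np.float32(4.8))
(0.4117, -0.3076, 0.023, 0.101, np.float32(90.3))
(0.4741, -0.3062, 0.024, 0.107, np.float32(92.5))
(0.609, -0.6969, 0.03, 0.07, np.float32(177.3))
(0.8395, 0.0527, 0.128, 0.03, np.float32(82.8))
```

The sink lies flat in the locker at x .666, y -.03 to .07. Next is the second sink at (.474,-.307).

Call:
move_arm --targets '[{"dx": 0,"dy": 0,"dz": 1,"rx": 0,"ry": 0,"rz": 0},{"dx": 0,"dy": 0,"dz": 1,"rx": 0,"ry": 0,"rz": 0},{"dx": -0.55,"dy": -0.95,"dz": 0,"rx": 0,"ry": 0,"rz": 0.02},{"dx": -0.55,"dy": -0.95,"dz": 0,"rx": 0,"ry": 0,"rz": 0.02},{"dx": -0.55,"dy": -0.95,"dz": 0,"rx": 0,"ry": 0,"rz": 0.02},{"dx": -0.55,"dy": -0.95,"dz": 0,"rx": 0,"ry": 0,"rz": 0.02},{"dx": -0.55,"dy": -0.95,"dz": 0,"rx": 0,"ry": 0,"rz": 0},{"dx": -0.55,"dy": -0.95,"dz": 0,"rx": 0,"ry": 0,"rz": 0},{"dx": -0.55,"dy": -0.95,"dz": 0,"rx": 0,"ry": 0,"rz": 0},{"dx": -0.55,"dy": -0.95,"dz": 0,"rx": 0,"ry": 0,"rz": 0}]'

```text
t: 40.0
tcp_pos: [0.5548, -0.1665, 0.1934]
tool_rot: [0.693, 0.721, -0.0, -0.001]
force: [0.6, 0.7, -0.2]
finger_gap: 0.481
gripper_force: 0.0
```

Call:
move_arm --targets '[{"dx": -0.55,"dy": -0.95,"dz": 0,"rx": 0,"ry": 0,"rz": 0},{"dx": -0.55,"dy": -0.95,"dz": 0,"rx": 0,"ry": 0,"rz": 0},{"dx": -0.55,"dy": -0.95,"dz": 0,"rx": 0,"ry": 0,"rz": 0},{"dx": -0.55,"dy": -0.95,"dz": 0,"rx": 0,"ry": 0,"rz": 0},{"dx": -0.55,"dy": -0.95,"dz": 0,"rx": 0,"ry": 0,"rz": 0},{"dx": -0.5,"dy": -0.9,"dz": 0,"rx": 0,"ry": 0,"rz": 0},{"dx": 0,"dy": 0,"dz": -1,"rx": 0,"ry": 0,"rz": 0},{"dx": 0,"dy": 0,"dz": -1,"rx": 0,"ry": 0,"rz": 0},{"dx": 0,"dy": 0,"dz": -1,"rx": 0,"ry": 0,"rz": 0},{"dx": 0,"dy": 0,"dz": -1,"rx": 0,"ry": 0,"rz": 0}]'

```text
t: 41.25
tcp_pos: [0.4741, -0.3069, 0.0928]
tool_rot: [0.693, 0.721, 0.0, -0.0]
force: [0.1, 0.4, 0.4]
finger_gap: 0.479
gripper_force: 0.0
```

```bash
python3 look.py
```

```text
41.25 [ 0.4741 -0.3069  0.0928] [[-0.041, 0.999, -0.001], [0.999, 0.041, 0.001], [0.001, -0.001, -1.0]] 0.47945935008369267
wrist
 (0.5141, -0.3245, 0.035, 0.109, np.float32(93.8))
 (0.4129, -0.3081, 0.101, 0.023, np.float32(89.1))
top
 (0.399, 0.1483, 0.111, 0.017, np.float32(34.6))
 (0.5916, -0.6961, 0.03, 0.105, np.float32(177.3))
 (0.667, 0.025, 0.021, 0.095, np.float32(90.2))
```

```bash
python3 - <<'E'
from rect import *
m=cams.camera_model("wrist");im=cv2.imread("pics/look_41.2.png")[:,:,::-1] if __import__("os").path.exists("pics/look_41.2.png") else cams.snapshot("wrist")
rect(im[:,:,:],m,np.arange(.55,.43,-.005),np.arange(-.24,-.40,-.01),.013)
E
```

```text
0.550 134 135 134 136 135 134 134 135 134 137 136 133 134 135 128  35  37
0.545 137 135 135 136 135 135 136 134 137 137 134 134 135 132  36  34  41
0.540 134 135 135 136 134 136 136 136 138 137 136 138 135  32  36 108  36
0.535 134 135 136 136 136 136 136 137 137 137 138 137 136  36 112 112 117
0.530 136 136 138 136 136 135 136 138 139 136 137 137 135 127 113 108  51
0.525 135 137 136 126 130 115 124 130 123  85 121  85 112 127  58  28  39
0.520 136 136 136  90  82  85  84  85  86  84  84  84 112  35  28  28  25
0.515 137 136 138 184 242 253 248 251 250 253 252 240  41  33  30  44 131
0.510 137 138 137 191 246 253 246 252 253 254 249 245 250 241 138 137 138
0.505 137 138 137 193 248 253 247 248 254 254 253 243 253 251 136 137 136
0.500 138 137 137 184 248 254 247 252 253 255 254 252 252 251 136 138 138
0.495 139 139 138 170 171 152 139 158 140 137 136 136 137 136 138 136 136
0.490 138 138 138 137 136 138 136 139 136 136 136 138 137 137 136 137 135
0.485 138 138 138 138 138 138 137 138 136 136 136 137 136 136 136 136 136
0.480 139 137 137 137 137 139 137 138 136 137 136 136 137 138 136 135 136
0.475 139 138 137 137 137 139 137 138 135 135 136 135 136 137 139 135 135
0.470 138 138 136 138 138 138 137 138 136 135 135 137 137 136 135 135 136
0.465 138 138 139 138 138 138 138 138 135 136 135 136 135 136 136 136 136
0.460 137 137 138 136 139 137 137 136 136 136 135 136 137 136 137 136 135
0.455 137 139 138 138 138 137 136 135 137 135 136 137 136 137 135 136 134
0.450 137 139 137 138 138 138 136 137 135 135 137 137 138 135 136 136 136
0.445 139 139 138 138 139 136 137 138 137 135 137 136 137 135 135 137 137
0.440 139 138 139 136 139 138 137 135 136 136 137 135 137 134 127 122 135
0.435 139 139 136 138 137 125 124 136 137 136 136 137  32  29  25  28  28
0.430 136 138  86  83  87  86  86  84 103  88 116 111 113  85  31  28  26
```

The second sink has been knocked about 35 mm to x≈.507, y≈-.323. Re-centring above it and measuring again.

Call:
move_arm --targets '[{"dx": 0.33,"dy": -0.16,"dz": 0,"rx": 0,"ry": 0,"rz": 0},{"dx": 0.33,"dy": -0.16,"dz": 0,"rx": 0,"ry": 0,"rz": 0},{"dx": 0.33,"dy": -0.16,"dz": 0,"rx": 0,"ry": 0,"rz": 0},{"dx": 0.33,"dy": -0.16,"dz": 0,"rx": 0,"ry": 0,"rz": 0},{"dx": 0,"dy": 0,"dz": 0,"rx": 0,"ry": 0,"rz": 0},{"dx": 0,"dy": 0,"dz": 0,"rx": 0,"ry": 0,"rz": 0},{"dx": 0,"dy": 0,"dz": 0,"rx": 0,"ry": 0,"rz": 0},{"dx": 0,"dy": 0,"dz": 0,"rx": 0,"ry": 0,"rz": 0},{"dx": 0,"dy": 0,"dz": 0,"rx": 0,"ry": 0,"rz": 0},{"dx": 0,"dy": 0,"dz": 0,"rx": 0,"ry": 0,"rz": 0}]'

```text
t: 42.6
tcp_pos: [0.5075, -0.3232, 0.0941]
tool_rot: [0.693, 0.721, -0.0, -0.0]
force: [0.2, 0.3, 0.6]
finger_gap: 0.484
gripper_force: 0.0
```

```bash
python3 look.py
```

```text
42.6 [ 0.5075 -0.3232  0.0941] [[-0.041, 0.999, -0.0], [0.999, 0.041, -0.0], [-0.0, -0.0, -1.0]] 0.48360098896507
wrist
 (0.5103, -0.3248, 0.021, 0.107, np.float32(91.8))
 (0.4136, -0.3084, 0.101, 0.025, np.float32(89.1))
 (0.2966, -0.2682, 0.079, 0.03, np.float32(89.6))
top
 (0.399, 0.1483, 0.111, 0.017, np.float32(34.6))
 (0.51, -0.307, 0.023, 0.076, np.float32(90.3))
 (0.5916, -0.6961, 0.03, 0.105, np.float32(177.3))
 (0.667, 0.025, 0.021, 0.095, np.float32(90.2))
```

Call:
move_arm --targets '[{"dx": 0.1,"dy": -0.05,"dz": -1,"rx": 0,"ry": 0,"rz": 0},{"dx": 0,"dy": 0,"dz": -1,"rx": 0,"ry": 0,"rz": 0},{"dx": 0,"dy": 0,"dz": -1,"rx": 0,"ry": 0,"rz": 0},{"dx": 0,"dy": 0,"dz": -1,"rx": 0,"ry": 0,"rz": 0},{"dx": 0,"dy": 0,"dz": -0.5,"rx": 0,"ry": 0,"rz": 0},{"dx": 0,"dy": 0,"dz": -0.3,"rx": 0,"ry": 0,"rz": 0},{"dx": 0,"dy": 0,"dz": -0.2,"rx": 0,"ry": 0,"rz": 0},{"dx": 0,"dy": 0,"dz": -0.06,"rx": 0,"ry": 0,"rz": 0},{"dx": 0,"dy": 0,"dz": 0,"rx": 0,"ry": 0,"rz": 0},{"dx": 0,"dy": 0,"dz": 0,"rx": 0,"ry": 0,"rz": 0}]'

```text
t: 43.95
tcp_pos: [0.5103, -0.3247, -0.0319]
tool_rot: [0.692, 0.721, -0.0, 0.0]
force: [0.4, 0.4, 0.4]
finger_gap: 0.479
gripper_force: 0.0
```

Call:
move_arm --targets '[{"dx": 0,"dy": 0,"dz": 0,"rx": 0,"ry": 0,"rz": 0},{"dx": 0,"dy": 0,"dz": 0,"rx": 0,"ry": 0,"rz": 0},{"dx": 0,"dy": 0,"dz": 0,"rx": 0,"ry": 0,"rz": 0},{"dx": 0,"dy": 0,"dz": 0,"rx": 0,"ry": 0,"rz": 0},{"dx": 0,"dy": 0,"dz": 0,"rx": 0,"ry": 0,"rz": 0},{"dx": 0,"dy": 0,"dz": 0,"rx": 0,"ry": 0,"rz": 0},{"dx": 0,"dy": 0,"dz": 0,"rx": 0,"ry": 0,"rz": 0},{"dx": 0,"dy": 0,"dz": 0,"rx": 0,"ry": 0,"rz": 0},{"dx": 0,"dy": 0,"dz": 0.1,"rx": 0,"ry": 0,"rz": 0},{"dx": 0,"dy": 0,"dz": 0.1,"rx": 0,"ry": 0,"rz": 0}]' --claw 0 --newtons 50

```text
t: 45.2
tcp_pos: [0.5096, -0.3241, -0.0279]
tool_rot: [0.692, 0.721, -0.0, -0.001]
force: [-0.2, 0.1, -1.1]
finger_gap: 0.22
gripper_force: 50.0
```

Call:
move_arm --targets '[{"dx": 0,"dy": 0,"dz": 0.5,"rx": 0,"ry": 0,"rz": 0},{"dx": 0,"dy": 0,"dz": 1,"rx": 0,"ry": 0,"rz": 0},{"dx": 0,"dy": 0,"dz": 1,"rx": 0,"ry": 0,"rz": -0.02},{"dx": 0,"dy": 0,"dz": 1,"rx": 0,"ry": 0,"rz": -0.02},{"dx": 0,"dy": 0,"dz": 1,"rx": 0,"ry": 0,"rz": -0.02},{"dx": 0,"dy": 0,"dz": 1,"rx": 0,"ry": 0,"rz": 0},{"dx": 0,"dy": 1,"dz": 1,"rx": 0,"ry": 0,"rz": 0},{"dx": 0,"dy": 1,"dz": 1,"rx": 0,"ry": 0,"rz": 0},{"dx": 0,"dy": 1,"dz": 1,"rx": 0,"ry": 0,"rz": 0},{"dx": 0,"dy": 1,"dz": 0.5,"rx": 0,"ry": 0,"rz": 0}]'

```text
t: 46.45
tcp_pos: [0.5105, -0.2238, 0.1995]
tool_rot: [0.704, 0.71, 0.0, 0.001]
force: [-0.8, -0.2, -1.0]
finger_gap: 0.215
gripper_force: 50.0
```

Call:
move_arm --targets '[{"dx": 0.4,"dy": 1,"dz": 0,"rx": 0,"ry": 0,"rz": 0},{"dx": 0.4,"dy": 1,"dz": 0,"rx": 0,"ry": 0,"rz": 0},{"dx": 0.4,"dy": 1,"dz": 0,"rx": 0,"ry": 0,"rz": 0},{"dx": 0.4,"dy": 1,"dz": 0,"rx": 0,"ry": 0,"rz": 0},{"dx": 0.4,"dy": 1,"dz": 0,"rx": 0,"ry": 0,"rz": 0},{"dx": 0.4,"dy": 1,"dz": 0,"rx": 0,"ry": 0,"rz": 0},{"dx": 0.4,"dy": 1,"dz": 0,"rx": 0,"ry": 0,"rz": 0},{"dx": 0.4,"dy": 1,"dz": 0,"rx": 0,"ry": 0,"rz": 0},{"dx": 0.4,"dy": 1,"dz": 0,"rx": 0,"ry": 0,"rz": 0},{"dx": 0.4,"dy": 0.96,"dz": 0,"rx": 0,"ry": 0,"rz": 0}]'

```text
t: 47.7
tcp_pos: [0.6095, 0.026, 0.1972]
tool_rot: [0.704, 0.711, -0.0, -0.001]
force: [0.6, 0.5, -1.1]
finger_gap: 0.216
gripper_force: 50.0
```

Call:
move_arm --targets '[{"dx": 0,"dy": 0,"dz": -1,"rx": 0,"ry": 0,"rz": 0},{"dx": 0,"dy": 0,"dz": -1,"rx": 0,"ry": 0,"rz": 0},{"dx": 0,"dy": 0,"dz": -1,"rx": 0,"ry": 0,"rz": 0},{"dx": 0,"dy": 0,"dz": -1,"rx": 0,"ry": 0,"rz": 0},{"dx": 0,"dy": 0,"dz": -1,"rx": 0,"ry": 0,"rz": 0},{"dx": 0,"dy": 0,"dz": -1,"rx": 0,"ry": 0,"rz": 0},{"dx": 0,"dy": 0,"dz": -1,"rx": 0,"ry": 0,"rz": 0},{"dx": 0,"dy": 0,"dz": -0.8,"rx": 0,"ry": 0,"rz": 0},{"dx": 0,"dy": 0,"dz": -0.4,"rx": 0,"ry": 0,"rz": 0},{"dx": 0,"dy": 0,"dz": -0.4,"rx": 0,"ry": 0,"rz": 0}]'

```text
t: 48.95
tcp_pos: [0.6105, 0.0246, -0.0176]
tool_rot: [0.704, 0.71, 0.0, 0.0]
force: [0.6, -0.1, -1.0]
finger_gap: 0.224
gripper_force: 50.0
```

Call:
move_arm --targets '[{"dx": 0,"dy": 0,"dz": 0,"rx": 0,"ry": 0,"rz": 0},{"dx": 0,"dy": 0,"dz": 0,"rx": 0,"ry": 0,"rz": 0},{"dx": 0,"dy": 0,"dz": 0.2,"rx": 0,"ry": 0,"rz": 0},{"dx": 0,"dy": 0,"dz": 0.8,"rx": 0,"ry": 0,"rz": 0},{"dx": 0,"dy": 0,"dz": 1,"rx": 0,"ry": 0,"rz": 0},{"dx": 0,"dy": 0,"dz": 1,"rx": 0,"ry": 0,"rz": 0},{"dx": 0,"dy": 0,"dz": 1,"rx": 0,"ry": 0,"rz": 0},{"dx": 0,"dy": 0,"dz": 1,"rx": 0,"ry": 0,"rz": 0},{"dx": 0,"dy": 0,"dz": 1,"rx": 0,"ry": 0,"rz": 0},{"dx": 0,"dy": 0,"dz": 1,"rx": 0,"ry": 0,"rz": 0}]' --claw 46

```text
t: 50.2
tcp_pos: [0.6102, 0.0245, 0.1604]
tool_rot: [0.704, 0.71, 0.001, 0.001]
force: [0.5, 0.5, 0.3]
finger_gap: 0.46
gripper_force: 0.0
```

Call:
move_arm --targets '[{"dx": 0,"dy": 0,"dz": 1,"rx": 0,"ry": 0,"rz": 0},{"dx": -0.5,"dy": -0.95,"dz": 0.5,"rx": 0,"ry": 0,"rz": -0.05},{"dx": -0.57,"dy": -0.95,"dz": 0,"rx": 0,"ry": 0,"rz": 0},{"dx": -0.57,"dy": -0.95,"dz": 0,"rx": 0,"ry": 0,"rz": 0},{"dx": -0.57,"dy": -0.95,"dz": 0,"rx": 0,"ry": 0,"rz": 0},{"dx": -0.57,"dy": -0.95,"dz": 0,"rx": 0,"ry": 0,"rz": 0},{"dx": -0.57,"dy": -0.95,"dz": 0,"rx": 0,"ry": 0,"rz": 0},{"dx": -0.57,"dy": -0.95,"dz": 0,"rx": 0,"ry": 0,"rz": 0},{"dx": -0.57,"dy": -0.95,"dz": 0,"rx": 0,"ry": 0,"rz": 0},{"dx": -0.57,"dy": -0.95,"dz": 0,"rx": 0,"ry": 0,"rz": 0}]'

```text
t: 51.45
tcp_pos: [0.4832, -0.19, 0.1969]
tool_rot: [0.713, 0.701, 0.0, 0.001]
force: [-0.7, 0.3, 0.6]
finger_gap: 0.468
gripper_force: 0.0
```

Call:
move_arm --targets '[{"dx": -0.57,"dy": -0.95,"dz": 0,"rx": 0,"ry": 0,"rz": 0},{"dx": -0.57,"dy": -0.95,"dz": 0,"rx": 0,"ry": 0,"rz": 0},{"dx": -0.57,"dy": -0.95,"dz": 0,"rx": 0,"ry": 0,"rz": 0},{"dx": -0.57,"dy": -0.95,"dz": -0.5,"rx": 0,"ry": 0,"rz": 0},{"dx": -0.5,"dy": -0.95,"dz": -1,"rx": 0,"ry": 0,"rz": 0},{"dx": 0,"dy": 0,"dz": -1,"rx": 0,"ry": 0,"rz": 0},{"dx": 0,"dy": 0,"dz": -1,"rx": 0,"ry": 0,"rz": 0},{"dx": 0,"dy": 0,"dz": -0.5,"rx": 0,"ry": 0,"rz": 0},{"dx": 0,"dy": 0,"dz": 0,"rx": 0,"ry": 0,"rz": 0},{"dx": 0,"dy": 0,"dz": 0,"rx": 0,"ry": 0,"rz": 0}]'

```text
t: 52.7
tcp_pos: [0.4147, -0.3085, 0.0962]
tool_rot: [0.713, 0.701, -0.0, 0.001]
force: [0.0, 0.3, -0.5]
finger_gap: 0.461
gripper_force: 0.0
```

```bash
python3 look.py
```

```text
52.7 [ 0.4147 -0.3085  0.0962] [[0.016, 1.0, 0.001], [1.0, -0.016, -0.002], [-0.002, 0.001, -1.0]] 0.46125258783209555
wrist
 (0.6224, -0.3487, 0.026, 0.07, np.float32(130.0))
 (0.4121, -0.3085, 0.101, 0.022, np.float32(89.1))
top
 (0.4117, -0.2964, 0.023, 0.083, np.float32(90.3))
 (0.3989, 0.1478, 0.11, 0.018, np.float32(34.7))
 (0.4167, -0.4794, 0.09, 0.037, np.float32(38.5))
 (0.6099, 0.0246, 0.021, 0.105, np.float32(90.2))
 (0.5927, -0.6961, 0.03, 0.107, np.float32(177.3))
 (0.667, 0.025, 0.021, 0.095, np.float32(90.2))
```

Call:
move_arm --targets '[{"dx": -0.1,"dy": 0,"dz": -1,"rx": 0,"ry": 0,"rz": 0},{"dx": 0,"dy": 0,"dz": -1,"rx": 0,"ry": 0,"rz": 0},{"dx": 0,"dy": 0,"dz": -1,"rx": 0,"ry": 0,"rz": 0},{"dx": 0,"dy": 0,"dz": -1,"rx": 0,"ry": 0,"rz": 0},{"dx": 0,"dy": 0,"dz": -0.5,"rx": 0,"ry": 0,"rz": 0},{"dx": 0,"dy": 0,"dz": -0.3,"rx": 0,"ry": 0,"rz": 0},{"dx": 0,"dy": 0,"dz": -0.2,"rx": 0,"ry": 0,"rz": 0},{"dx": 0,"dy": 0,"dz": -0.13,"rx": 0,"ry": 0,"rz": 0},{"dx": 0,"dy": 0,"dz": 0,"rx": 0,"ry": 0,"rz": 0},{"dx": 0,"dy": 0,"dz": 0,"rx": 0,"ry": 0,"rz": 0}]'

```text
t: 54.05
tcp_pos: [0.4117, -0.3081, -0.0329]
tool_rot: [0.713, 0.701, -0.0, 0.0]
force: [0.4, -0.5, -0.9]
finger_gap: 0.458
gripper_force: 0.0
```

Call:
move_arm --targets '[{"dx": 0,"dy": 0,"dz": 0,"rx": 0,"ry": 0,"rz": 0},{"dx": 0,"dy": 0,"dz": 0,"rx": 0,"ry": 0,"rz": 0},{"dx": 0,"dy": 0,"dz": 0,"rx": 0,"ry": 0,"rz": 0},{"dx": 0,"dy": 0,"dz": 0,"rx": 0,"ry": 0,"rz": 0},{"dx": 0,"dy": 0,"dz": 0,"rx": 0,"ry": 0,"rz": 0},{"dx": 0,"dy": 0,"dz": 0,"rx": 0,"ry": 0,"rz": 0},{"dx": 0,"dy": 0,"dz": 0,"rx": 0,"ry": 0,"rz": 0},{"dx": 0,"dy": 0,"dz": 0,"rx": 0,"ry": 0,"rz": 0},{"dx": 0,"dy": 0,"dz": 0.1,"rx": 0,"ry": 0,"rz": 0},{"dx": 0,"dy": 0,"dz": 0.1,"rx": 0,"ry": 0,"rz": 0}]' --claw 0

```text
t: 55.3
tcp_pos: [0.4115, -0.3079, -0.0281]
tool_rot: [0.713, 0.701, 0.0, -0.0]
force: [-0.3, -0.2, -0.6]
finger_gap: 0.219
gripper_force: 50.1
```

Call:
move_arm --targets '[{"dx": 0,"dy": 0,"dz": 0.5,"rx": 0,"ry": 0,"rz": 0},{"dx": 0,"dy": 0,"dz": 1,"rx": 0,"ry": 0,"rz": 0},{"dx": 0,"dy": 0,"dz": 1,"rx": 0,"ry": 0,"rz": 0.03},{"dx": 0,"dy": 0,"dz": 1,"rx": 0,"ry": 0,"rz": 0},{"dx": 0,"dy": 0,"dz": 1,"rx": 0,"ry": 0,"rz": 0},{"dx": 0,"dy": 0,"dz": 1,"rx": 0,"ry": 0,"rz": 0},{"dx": 0,"dy": 0.9,"dz": 1,"rx": 0,"ry": 0,"rz": 0},{"dx": 0,"dy": 0.8,"dz": 1,"rx": 0,"ry": 0,"rz": 0},{"dx": 0,"dy": 0.8,"dz": 1,"rx": 0,"ry": 0,"rz": 0},{"dx": 0,"dy": 0.8,"dz": 0.5,"rx": 0,"ry": 0,"rz": 0}]'

```text
t: 56.55
tcp_pos: [0.4118, -0.2249, 0.1985]
tool_rot: [0.708, 0.707, 0.0, 0.001]
force: [0.2, 0.3, -0.5]
finger_gap: 0.217
gripper_force: 50.1
```

Call:
move_arm --targets '[{"dx": 0.57,"dy": 1,"dz": 0,"rx": 0,"ry": 0,"rz": 0},{"dx": 0.57,"dy": 1,"dz": 0,"rx": 0,"ry": 0,"rz": 0},{"dx": 0.57,"dy": 1,"dz": 0,"rx": 0,"ry": 0,"rz": 0},{"dx": 0.57,"dy": 1,"dz": 0,"rx": 0,"ry": 0,"rz": 0},{"dx": 0.57,"dy": 1,"dz": 0,"rx": 0,"ry": 0,"rz": 0},{"dx": 0.57,"dy": 1,"dz": 0,"rx": 0,"ry": 0,"rz": 0},{"dx": 0.57,"dy": 1,"dz": 0,"rx": 0,"ry": 0,"rz": 0},{"dx": 0.57,"dy": 1,"dz": 0,"rx": 0,"ry": 0,"rz": 0},{"dx": 0.57,"dy": 1,"dz": 0,"rx": 0,"ry": 0,"rz": 0},{"dx": 0.57,"dy": 1,"dz": 0,"rx": 0,"ry": 0,"rz": 0}]'

```text
t: 57.8
tcp_pos: [0.5536, 0.0259, 0.1965]
tool_rot: [0.707, 0.707, -0.0, -0.001]
force: [0.1, 0.6, -0.3]
finger_gap: 0.218
gripper_force: 50.0
```

Call:
move_arm --targets '[{"dx": 0,"dy": 0,"dz": -1,"rx": 0,"ry": 0,"rz": 0},{"dx": 0,"dy": 0,"dz": -1,"rx": 0,"ry": 0,"rz": 0},{"dx": 0,"dy": 0,"dz": -1,"rx": 0,"ry": 0,"rz": 0},{"dx": 0,"dy": 0,"dz": -1,"rx": 0,"ry": 0,"rz": 0},{"dx": 0,"dy": 0,"dz": -1,"rx": 0,"ry": 0,"rz": 0},{"dx": 0,"dy": 0,"dz": -1,"rx": 0,"ry": 0,"rz": 0},{"dx": 0,"dy": 0,"dz": -1,"rx": 0,"ry": 0,"rz": 0},{"dx": 0,"dy": 0,"dz": -0.8,"rx": 0,"ry": 0,"rz": 0},{"dx": 0,"dy": 0,"dz": -0.4,"rx": 0,"ry": 0,"rz": 0},{"dx": 0,"dy": 0,"dz": -0.4,"rx": 0,"ry": 0,"rz": 0}]'

```text
t: 59.05
tcp_pos: [0.5542, 0.0247, -0.0185]
tool_rot: [0.707, 0.707, 0.0, 0.0]
force: [0.2, -1.0, -0.8]
finger_gap: 0.214
gripper_force: 50.0
```

Call:
move_arm --targets '[{"dx": 0,"dy": 0,"dz": 0,"rx": 0,"ry": 0,"rz": 0},{"dx": 0,"dy": 0,"dz": 0,"rx": 0,"ry": 0,"rz": 0},{"dx": 0,"dy": 0,"dz": 0.2,"rx": 0,"ry": 0,"rz": 0},{"dx": 0,"dy": 0,"dz": 0.8,"rx": 0,"ry": 0,"rz": 0},{"dx": 0,"dy": 0,"dz": 1,"rx": 0,"ry": 0,"rz": 0},{"dx": 0,"dy": 0,"dz": 1,"rx": 0,"ry": 0,"rz": 0},{"dx": 0,"dy": 0,"dz": 1,"rx": 0,"ry": 0,"rz": 0},{"dx": 0,"dy": 0,"dz": 1,"rx": 0,"ry": 0,"rz": 0},{"dx": 0,"dy": 0,"dz": 1,"rx": 0,"ry": 0,"rz": 0},{"dx": 0,"dy": 0,"dz": 1,"rx": 0,"ry": 0,"rz": 0}]' --claw 46

```text
t: 60.3
tcp_pos: [0.554, 0.0246, 0.1586]
tool_rot: [0.707, 0.707, 0.0, 0.0]
force: [0.2, 0.0, -0.6]
finger_gap: 0.461
gripper_force: 0.0
```

Call:
move_arm --targets '[{"dx": 0,"dy": 0,"dz": 1,"rx": 0,"ry": 0,"rz": 0},{"dx": 0,"dy": 0,"dz": 1,"rx": 0,"ry": 0,"rz": 0},{"dx": 0.44,"dy": -1,"dz": 0.5,"rx": 0,"ry": 0,"rz": 0},{"dx": 0.44,"dy": -1,"dz": 0,"rx": 0,"ry": 0,"rz": 0},{"dx": 0.44,"dy": -1,"dz": 0,"rx": 0,"ry": 0,"rz": 0},{"dx": 0.44,"dy": -1,"dz": 0,"rx": 0,"ry": 0,"rz": 0},{"dx": 0.44,"dy": -1,"dz": 0,"rx": 0,"ry": 0,"rz": 0},{"dx": 0.44,"dy": -1,"dz": 0,"rx": 0,"ry": 0,"rz": 0},{"dx": 0.44,"dy": -1,"dz": 0,"rx": 0,"ry": 0,"rz": 0},{"dx": 0.44,"dy": -1,"dz": 0,"rx": 0,"ry": 0,"rz": 0}]' --claw 60

```text
t: 61.55
tcp_pos: [0.6425, -0.1773, 0.2188]
tool_rot: [0.708, 0.707, -0.0, -0.0]
force: [-0.1, -0.1, -0.1]
finger_gap: 0.601
gripper_force: 0.0
```

```bash
python3 - <<'E'
from h import *
s=sensors.sense();print(s["t"],s["tcp_pos"],s["tool_rot"].round(4))
tp=cams.snapshot("top");T=cams.camera_model("top");cv2.imwrite("pics/t60.png",tp[:,:,::-1])
h=cv2.cvtColor(tp,cv2.COLOR_RGB2HSV);k=((h[...,1]<60)&(h[...,2]>200)).astype(np.uint8)
n,l,st,ce=cv2.connectedComponentsWithStats(k)
for i in range(1,n):
    if 150<st[i,4]<1500: print(st[i],plane(T,*ce[i],.023).round(3))
E
```

```text
61.55 [ 0.64250421 -0.17726669  0.21879572] [ 7.076e-01  7.066e-01 -1.000e-04 -4.000e-04]
[269   0  69  45 472] [ 1.048 -0.076  0.023]
[ 246    7   38   58 1262] [1.007 0.042 0.023]
[  0  16  19  34 265] [1.006 0.707 0.023]
[ 442  126   47   34 1048] [ 0.725 -0.471  0.023]
[316 132   5  74 229] [ 0.659 -0.099  0.023]
[378 157  25  18 257] [ 0.666 -0.285  0.023]
[263 162  26   8 204] [0.664 0.009 0.023]
[258 183  32   9 274] [0.608 0.013 0.023]
[ 95 201  30  28 250] [0.539 0.429 0.023]
[253 205  36   9 278] [0.553 0.02  0.023]
[147 234  18  19 217] [0.465 0.31  0.023]
[215 391  30  29 611] [0.067 0.123 0.023]
```

Call:
move_arm --targets '[{"dx": 0,"dy": 0.25,"dz": -0.8,"rx": 0.27,"ry": 0,"rz": 0},{"dx": 0,"dy": 0.25,"dz": -0.8,"rx": 0.27,"ry": 0,"rz": 0},{"dx": 0,"dy": 0.25,"dz": -0.84,"rx": 0.28,"ry": 0,"rz": 0},{"dx": 0,"dy": 0,"dz": 0,"rx": 0,"ry": 0,"rz": 0},{"dx": 0,"dy": 0.34,"dz": -0.73,"rx": 0,"ry": 0,"rz": 0},{"dx": 0,"dy": 0.34,"dz": -0.73,"rx": 0,"ry": 0,"rz": 0},{"dx": 0,"dy": 0.34,"dz": -0.73,"rx": 0,"ry": 0,"rz": 0},{"dx": 0,"dy": 0.34,"dz": -0.73,"rx": 0,"ry": 0,"rz": 0},{"dx": 0,"dy": 0,"dz": 0,"rx": 0,"ry": 0,"rz": 0},{"dx": 0,"dy": 0,"dz": 0,"rx": 0,"ry": 0,"rz": 0}]'

```text
t: 62.85
tcp_pos: [0.6431, -0.1228, 0.0868]
tool_rot: [0.691, 0.691, 0.151, -0.149]
force: [0.2, 1.1, 1.1]
finger_gap: 0.603
gripper_force: 0.0
```

Call:
move_arm --targets '[{"dx": 0,"dy": 0,"dz": 0,"rx": 0,"ry": 0,"rz": 0},{"dx": 0,"dy": 0,"dz": 0,"rx": 0,"ry": 0,"rz": 0},{"dx": 0,"dy": 0,"dz": 0,"rx": 0,"ry": 0,"rz": 0},{"dx": 0,"dy": 0,"dz": 0,"rx": 0,"ry": 0,"rz": 0},{"dx": 0,"dy": 0,"dz": 0,"rx": 0,"ry": 0,"rz": 0},{"dx": 0,"dy": 0,"dz": 0,"rx": 0,"ry": 0,"rz": 0},{"dx": 0,"dy": 0,"dz": 0,"rx": 0,"ry": 0,"rz": 0},{"dx": 0,"dy": 0,"dz": 0,"rx": 0,"ry": 0,"rz": 0},{"dx": 0,"dy": 0,"dz": 0,"rx": 0,"ry": 0,"rz": 0},{"dx": 0,"dy": 0,"dz": 0,"rx": 0,"ry": 0,"rz": 0}]' --claw 0 --newtons 40

```text
t: 64.1
tcp_pos: [0.6417, -0.1237, 0.0868]
tool_rot: [0.691, 0.691, 0.15, -0.151]
force: [-3.5, -1.9, 6.1]
finger_gap: 0.331
gripper_force: 39.5
```

```bash
python3 -c "
from arc import *
from station import sensors
s=sensors.sense();print(s['tcp_pos'],s['finger_gap'],s['force'])
arc(-.0835,-1,s['tcp_pos'][1:],1.78,0,24.7,0,20)"
```

```text
[ 0.64166665 -0.12369569  0.08680019] 0.33055140737357946 [-3.47816723 -1.92416617  6.14415545]
offset along/lateral 0.0352 0.0032
dy 0.22 dz 0.18 rx -0.04  -> y -0.1183 z 0.0913
dy 0.23 dz 0.16 rx -0.04  -> y -0.1125 z 0.0953
dy 0.25 dz 0.14 rx -0.04  -> y -0.1064 z 0.0987
dy 0.26 dz 0.11 rx -0.04  -> y -0.1000 z 0.1015
dy 0.27 dz 0.09 rx -0.04  -> y -0.0933 z 0.1036
dy 0.27 dz 0.06 rx -0.04  -> y -0.0864 z 0.1051
dy 0.28 dz 0.03 rx -0.04  -> y -0.0795 z 0.1060
dy 0.28 dz 0.01 rx -0.04  -> y -0.0724 z 0.1061
dy 0.28 dz -0.02 rx -0.04  -> y -0.0654 z 0.1056
dy 0.28 dz -0.05 rx -0.04  -> y -0.0584 z 0.1044
dy 0.27 dz -0.07 rx -0.04  -> y -0.0515 z 0.1026
dy 0.27 dz -0.10 rx -0.04  -> y -0.0448 z 0.1001
dy 0.26 dz -0.13 rx -0.04  -> y -0.0384 z 0.0970
dy 0.25 dz -0.15 rx -0.04  -> y -0.0322 z 0.0932
dy 0.23 dz -0.17 rx -0.04  -> y -0.0264 z 0.0889
dy 0.22 dz -0.20 rx -0.04  -> y -0.0210 z 0.0840
dy 0.20 dz -0.22 rx -0.04  -> y -0.0160 z 0.0786
dy 0.18 dz -0.23 rx -0.04  -> y -0.0116 z 0.0728
dy 0.16 dz -0.25 rx -0.04  -> y -0.0076 z 0.0665
dy 0.13 dz -0.27 rx -0.04  -> y -0.0043 z 0.0598
```

Call:
move_arm --targets '[{"dx": 0,"dy": 0.22,"dz": 0.18,"rx": -0.04,"ry": 0,"rz": 0},{"dx": 0,"dy": 0.23,"dz": 0.16,"rx": -0.04,"ry": 0,"rz": 0},{"dx": 0,"dy": 0.25,"dz": 0.14,"rx": -0.04,"ry": 0,"rz": 0},{"dx": 0,"dy": 0.26,"dz": 0.11,"rx": -0.04,"ry": 0,"rz": 0},{"dx": 0,"dy": 0.27,"dz": 0.09,"rx": -0.04,"ry": 0,"rz": 0},{"dx": 0,"dy": 0.27,"dz": 0.06,"rx": -0.04,"ry": 0,"rz": 0},{"dx": 0,"dy": 0.28,"dz": 0.03,"rx": -0.04,"ry": 0,"rz": 0},{"dx": 0,"dy": 0.28,"dz": 0.01,"rx": -0.04,"ry": 0,"rz": 0},{"dx": 0,"dy": 0.28,"dz": -0.02,"rx": -0.04,"ry": 0,"rz": 0},{"dx": 0,"dy": 0.28,"dz": -0.05,"rx": -0.04,"ry": 0,"rz": 0}]'

```text
t: 65.35
tcp_pos: [0.6409, -0.0586, 0.1037]
tool_rot: [0.703, 0.703, 0.075, -0.077]
force: [-5.2, -5.1, 4.8]
finger_gap: 0.333
gripper_force: 49.1
```

Call:
move_arm --targets '[{"dx": 0,"dy": 0.27,"dz": -0.07,"rx": -0.04,"ry": 0,"rz": 0},{"dx": 0,"dy": 0.27,"dz": -0.1,"rx": -0.04,"ry": 0,"rz": 0},{"dx": 0,"dy": 0.26,"dz": -0.13,"rx": -0.04,"ry": 0,"rz": 0},{"dx": 0,"dy": 0.25,"dz": -0.15,"rx": -0.04,"ry": 0,"rz": 0},{"dx": 0,"dy": 0.23,"dz": -0.17,"rx": -0.04,"ry": 0,"rz": 0},{"dx": 0,"dy": 0.22,"dz": -0.2,"rx": -0.04,"ry": 0,"rz": 0},{"dx": 0,"dy": 0.2,"dz": -0.22,"rx": -0.04,"ry": 0,"rz": 0},{"dx": 0,"dy": 0.18,"dz": -0.23,"rx": -0.04,"ry": 0,"rz": 0},{"dx": 0,"dy": 0.16,"dz": -0.25,"rx": -0.04,"ry": 0,"rz": 0},{"dx": 0,"dy": 0.13,"dz": -0.27,"rx": -0.04,"ry": 0,"rz": 0}]'

```text
t: 66.6
tcp_pos: [0.6401, 0.0005, 0.06]
tool_rot: [0.707, 0.707, 0.004, -0.006]
force: [-5.7, 6.5, 10.5]
finger_gap: 0.337
gripper_force: 52.5
```

Call:
move_arm --targets '[{"dx": 0,"dy": 0,"dz": -0.05,"rx": 0,"ry": 0,"rz": 0},{"dx": 0,"dy": 0,"dz": -0.05,"rx": 0,"ry": 0,"rz": 0},{"dx": 0,"dy": 0,"dz": 0,"rx": 0,"ry": 0,"rz": 0},{"dx": 0,"dy": 0,"dz": 0,"rx": 0,"ry": 0,"rz": 0},{"dx": 0,"dy": 0,"dz": 0,"rx": 0,"ry": 0,"rz": 0},{"dx": 0,"dy": 0,"dz": 0,"rx": 0,"ry": 0,"rz": 0},{"dx": 0,"dy": 0,"dz": 0,"rx": 0,"ry": 0,"rz": 0},{"dx": 0,"dy": 0,"dz": 0,"rx": 0,"ry": 0,"rz": 0},{"dx": 0,"dy": 0,"dz": 0,"rx": 0,"ry": 0,"rz": 0},{"dx": 0,"dy": 0,"dz": 0,"rx": 0,"ry": 0,"rz": 0}]'

```text
t: 67.85
tcp_pos: [0.6401, 0.002, 0.0575]
tool_rot: [0.708, 0.707, 0.005, -0.007]
force: [-5.5, 10.2, 11.1]
finger_gap: 0.331
gripper_force: 52.7
```

Call:
move_arm --targets '[{"dx": 0,"dy": 0,"dz": 0,"rx": 0,"ry": 0,"rz": 0},{"dx": 0,"dy": 0,"dz": 0,"rx": 0,"ry": 0,"rz": 0},{"dx": 0,"dy": 0,"dz": 0,"rx": 0,"ry": 0,"rz": 0},{"dx": 0,"dy": 0,"dz": 0.5,"rx": 0,"ry": 0,"rz": 0},{"dx": 0,"dy": 0,"dz": 1,"rx": 0,"ry": 0,"rz": 0},{"dx": 0,"dy": 0,"dz": 1,"rx": 0,"ry": 0,"rz": 0},{"dx": 0,"dy": 0,"dz": 1,"rx": 0,"ry": 0,"rz": 0},{"dx": 0,"dy": 0,"dz": 1,"rx": 0,"ry": 0,"rz": 0},{"dx": 0,"dy": 0,"dz": 1,"rx": 0,"ry": 0,"rz": 0},{"dx": 0,"dy": 0,"dz": 1,"rx": 0,"ry": 0,"rz": 0}]' --claw 60

```text
t: 69.1
tcp_pos: [0.6422, -0.0032, 0.22]
tool_rot: [0.708, 0.707, 0.004, -0.003]
force: [0.9, 0.7, 0.6]
finger_gap: 0.598
gripper_force: 0.0
```

```bash
cat > barrel.py <<'E'
from h import *
def barrel(p,thr=120,box=(60,50),zs=(.095,)):
    m=cams.camera_model("wrist");im=cams.snapshot("wrist");cv2.imwrite("pics/b%.1f.png"%sensors.sense()["t"],im[:,:,::-1])
    q=proj(m,p);g=cv2.cvtColor(im,cv2.COLOR_RGB2GRAY);u,v=q.astype(int);x0,y0=max(u-box[0],0),max(v-box[1],0)
    k=(g[y0:v+box[1],x0:u+box[0]]<thr).astype(np.uint8);n,l,st,ce=cv2.connectedComponentsWithStats(k)
    print("pred",q.round(1))
    for i in range(1,n):
        if st[i,4]>80: print(st[i]+[x0,y0,0,0,0],[plane(m,*(ce[i]+[x0,y0]),z).round(4).tolist() for z in zs])
E
python3 - <<'E'
from barrel import *
print(sensors.sense()["tcp_pos"]);barrel([.641,-.007,.097],zs=(.1,))
E
```

```text
[ 0.6421997  -0.00324012  0.22004584]
pred [281.4 198.7]
[221 148  25  12 290] [[0.5972, 0.036, 0.1]]
[265 148  29  12 346] [[0.6389, 0.036, 0.1]]
[313 148  28  11 300] [[0.682, 0.0364, 0.1]]
[267 187  31  21 600] [[0.6415, -0.005, 0.1]]
[221 205  14  16 119] [[0.5885, -0.018, 0.1]]
```

The passive leaf reads shut: its barrel is exactly where it was at the start. Now the active leaf.

Call:
move_arm --targets '[{"dx": -0.17,"dy": 0.95,"dz": 0,"rx": 0,"ry": 0,"rz": 0},{"dx": -0.17,"dy": 0.95,"dz": 0,"rx": 0,"ry": 0,"rz": 0},{"dx": -0.17,"dy": 0.95,"dz": 0,"rx": 0,"ry": 0,"rz": 0},{"dx": -0.17,"dy": 0.95,"dz": 0,"rx": 0,"ry": 0,"rz": 0},{"dx": -0.17,"dy": 0.95,"dz": 0,"rx": 0,"ry": 0,"rz": 0},{"dx": -0.17,"dy": 0.95,"dz": 0,"rx": 0,"ry": 0,"rz": 0},{"dx": -0.17,"dy": 0.95,"dz": 0,"rx": 0,"ry": 0,"rz": 0},{"dx": -0.17,"dy": 0.95,"dz": 0,"rx": 0,"ry": 0,"rz": 0},{"dx": 0,"dy": 0.85,"dz": 0,"rx": 0,"ry": 0,"rz": 0},{"dx": 0,"dy": 0,"dz": 0,"rx": 0,"ry": 0,"rz": 0}]'

```text
t: 70.4
tcp_pos: [0.6075, 0.2105, 0.2178]
tool_rot: [0.706, 0.708, 0.003, -0.004]
force: [-0.1, -0.2, -0.1]
finger_gap: 0.6
gripper_force: 0.0
```

Call:
move_arm --targets '[{"dx": 0,"dy": 0,"dz": -0.88,"rx": -0.27,"ry": 0,"rz": 0},{"dx": 0,"dy": 0,"dz": -0.88,"rx": -0.27,"ry": 0,"rz": 0},{"dx": 0,"dy": 0,"dz": -0.88,"rx": -0.28,"ry": 0,"rz": 0},{"dx": 0,"dy": 0,"dz": 0,"rx": 0,"ry": 0,"rz": 0},{"dx": 0,"dy": 0,"dz": 0,"rx": 0,"ry": 0,"rz": 0},{"dx": 0,"dy": 0,"dz": 0,"rx": 0,"ry": 0,"rz": 0},{"dx": 0,"dy": 0,"dz": 0,"rx": 0,"ry": 0,"rz": 0},{"dx": 0,"dy": 0,"dz": 0,"rx": 0,"ry": 0,"rz": 0},{"dx": 0,"dy": 0,"dz": 0,"rx": 0,"ry": 0,"rz": 0},{"dx": 0,"dy": 0,"dz": 0,"rx": 0,"ry": 0,"rz": 0}]'

```text
t: 71.65
tcp_pos: [0.6081, 0.2082, 0.1524]
tool_rot: [0.692, 0.691, -0.147, 0.147]
force: [-0.5, -1.0, 0.8]
finger_gap: 0.606
gripper_force: 0.0
```

Call:
move_arm --targets '[{"dx": 0,"dy": -0.34,"dz": -0.71,"rx": 0,"ry": 0,"rz": 0},{"dx": 0,"dy": -0.34,"dz": -0.71,"rx": 0,"ry": 0,"rz": 0},{"dx": 0,"dy": -0.34,"dz": -0.71,"rx": 0,"ry": 0,"rz": 0},{"dx": 0,"dy": -0.34,"dz": -0.71,"rx": 0,"ry": 0,"rz": 0},{"dx": 0,"dy": 0,"dz": 0,"rx": 0,"ry": 0,"rz": 0},{"dx": 0,"dy": 0,"dz": 0,"rx": 0,"ry": 0,"rz": 0},{"dx": 0,"dy": 0,"dz": 0,"rx": 0,"ry": 0,"rz": 0},{"dx": 0,"dy": 0,"dz": 0,"rx": 0,"ry": 0,"rz": 0},{"dx": 0,"dy": 0,"dz": 0,"rx": 0,"ry": 0,"rz": 0},{"dx": 0,"dy": 0,"dz": 0,"rx": 0,"ry": 0,"rz": 0}]'

```text
t: 72.9
tcp_pos: [0.6081, 0.1744, 0.0815]
tool_rot: [0.692, 0.691, -0.147, 0.147]
force: [0.6, -0.5, -0.9]
finger_gap: 0.598
gripper_force: 0.0
```

Call:
move_arm --targets '[{"dx": 0,"dy": 0,"dz": 0,"rx": 0,"ry": 0,"rz": 0},{"dx": 0,"dy": 0,"dz": 0,"rx": 0,"ry": 0,"rz": 0},{"dx": 0,"dy": 0,"dz": 0,"rx": 0,"ry": 0,"rz": 0},{"dx": 0,"dy": 0,"dz": 0,"rx": 0,"ry": 0,"rz": 0},{"dx": 0,"dy": 0,"dz": 0,"rx": 0,"ry": 0,"rz": 0},{"dx": 0,"dy": 0,"dz": 0,"rx": 0,"ry": 0,"rz": 0},{"dx": 0,"dy": 0,"dz": 0,"rx": 0,"ry": 0,"rz": 0},{"dx": 0,"dy": 0,"dz": 0,"rx": 0,"ry": 0,"rz": 0},{"dx": 0,"dy": 0,"dz": 0,"rx": 0,"ry": 0,"rz": 0},{"dx": 0,"dy": 0,"dz": 0,"rx": 0,"ry": 0,"rz": 0}]' --claw 0 --newtons 40

```text
t: 74.15
tcp_pos: [0.6079, 0.1744, 0.0815]
tool_rot: [0.692, 0.691, -0.147, 0.147]
force: [-3.5, 2.9, 5.5]
finger_gap: 0.337
gripper_force: 40.2
```

```bash
python3 -c "
from arc import *
from station import sensors
s=sensors.sense();print(s['tcp_pos'],s['finger_gap'],s['force'])
arc(.1325,1,s['tcp_pos'][1:],1.80,0,24.6,0,20)"
```

```text
[0.60790885 0.17439877 0.08145614] 0.33650456436259596 [-3.48859472  2.90872043  5.46420673]
offset along/lateral 0.0388 -0.0012
dy -0.21 dz 0.19 rx 0.04  -> y 0.1691 z 0.0861
dy -0.23 dz 0.17 rx 0.04  -> y 0.1635 z 0.0903
dy -0.24 dz 0.14 rx 0.04  -> y 0.1574 z 0.0939
dy -0.25 dz 0.12 rx 0.04  -> y 0.1510 z 0.0968
dy -0.27 dz 0.09 rx 0.04  -> y 0.1444 z 0.0991
dy -0.27 dz 0.07 rx 0.04  -> y 0.1376 z 0.1008
dy -0.28 dz 0.04 rx 0.04  -> y 0.1306 z 0.1018
dy -0.28 dz 0.01 rx 0.04  -> y 0.1236 z 0.1021
dy -0.28 dz -0.02 rx 0.04  -> y 0.1165 z 0.1017
dy -0.28 dz -0.04 rx 0.04  -> y 0.1095 z 0.1006
dy -0.28 dz -0.07 rx 0.04  -> y 0.1026 z 0.0988
dy -0.27 dz -0.10 rx 0.04  -> y 0.0959 z 0.0964
dy -0.26 dz -0.12 rx 0.04  -> y 0.0894 z 0.0933
dy -0.25 dz -0.15 rx 0.04  -> y 0.0832 z 0.0896
dy -0.23 dz -0.17 rx 0.04  -> y 0.0774 z 0.0853
dy -0.22 dz -0.19 rx 0.04  -> y 0.0720 z 0.0805
dy -0.20 dz -0.22 rx 0.04  -> y 0.0670 z 0.0751
dy -0.18 dz -0.23 rx 0.04  -> y 0.0626 z 0.0692
dy -0.16 dz -0.25 rx 0.04  -> y 0.0586 z 0.0629
dy -0.13 dz -0.27 rx 0.04  -> y 0.0553 z 0.0562
```

Call:
move_arm --targets '[{"dx": 0,"dy": -0.21,"dz": 0.19,"rx": 0.04,"ry": 0,"rz": 0},{"dx": 0,"dy": -0.23,"dz": 0.17,"rx": 0.04,"ry": 0,"rz": 0},{"dx": 0,"dy": -0.24,"dz": 0.14,"rx": 0.04,"ry": 0,"rz": 0},{"dx": 0,"dy": -0.25,"dz": 0.12,"rx": 0.04,"ry": 0,"rz": 0},{"dx": 0,"dy": -0.27,"dz": 0.09,"rx": 0.04,"ry": 0,"rz": 0},{"dx": 0,"dy": -0.27,"dz": 0.07,"rx": 0.04,"ry": 0,"rz": 0},{"dx": 0,"dy": -0.28,"dz": 0.04,"rx": 0.04,"ry": 0,"rz": 0},{"dx": 0,"dy": -0.28,"dz": 0.01,"rx": 0.04,"ry": 0,"rz": 0},{"dx": 0,"dy": -0.28,"dz": -0.02,"rx": 0.04,"ry": 0,"rz": 0},{"dx": 0,"dy": -0.28,"dz": -0.04,"rx": 0.04,"ry": 0,"rz": 0}]'

```text
t: 75.4
tcp_pos: [0.6086, 0.1103, 0.1009]
tool_rot: [0.704, 0.703, -0.072, 0.073]
force: [3.3, 6.0, -9.2]
finger_gap: 0.334
gripper_force: 42.1
```

Call:
move_arm --targets '[{"dx": 0,"dy": -0.28,"dz": -0.07,"rx": 0.04,"ry": 0,"rz": 0},{"dx": 0,"dy": -0.27,"dz": -0.1,"rx": 0.04,"ry": 0,"rz": 0},{"dx": 0,"dy": -0.26,"dz": -0.12,"rx": 0.04,"ry": 0,"rz": 0},{"dx": 0,"dy": -0.25,"dz": -0.15,"rx": 0.04,"ry": 0,"rz": 0},{"dx": 0,"dy": -0.23,"dz": -0.17,"rx": 0.04,"ry": 0,"rz": 0},{"dx": 0,"dy": -0.22,"dz": -0.19,"rx": 0.04,"ry": 0,"rz": 0},{"dx": 0,"dy": -0.2,"dz": -0.22,"rx": 0.04,"ry": 0,"rz": 0},{"dx": 0,"dy": -0.18,"dz": -0.23,"rx": 0.04,"ry": 0,"rz": 0},{"dx": 0,"dy": -0.16,"dz": -0.25,"rx": 0.04,"ry": 0,"rz": 0},{"dx": 0,"dy": -0.13,"dz": -0.27,"rx": 0.04,"ry": 0,"rz": 0}]'

```text
t: 76.65
tcp_pos: [0.6095, 0.0517, 0.059]
tool_rot: [0.707, 0.707, -0.0, 0.002]
force: [-0.8, -4.6, 7.7]
finger_gap: 0.338
gripper_force: 42.5
```

Call:
move_arm --targets '[{"dx": 0,"dy": 0,"dz": -0.06,"rx": 0,"ry": 0,"rz": 0},{"dx": 0,"dy": 0,"dz": -0.06,"rx": 0,"ry": 0,"rz": 0},{"dx": 0,"dy": 0,"dz": 0,"rx": 0,"ry": 0,"rz": 0},{"dx": 0,"dy": 0,"dz": 0,"rx": 0,"ry": 0,"rz": 0},{"dx": 0,"dy": 0,"dz": 0,"rx": 0,"ry": 0,"rz": 0},{"dx": 0,"dy": 0,"dz": 0,"rx": 0,"ry": 0,"rz": 0},{"dx": 0,"dy": 0,"dz": 0,"rx": 0,"ry": 0,"rz": 0},{"dx": 0,"dy": 0,"dz": 0,"rx": 0,"ry": 0,"rz": 0},{"dx": 0,"dy": 0,"dz": 0,"rx": 0,"ry": 0,"rz": 0},{"dx": 0,"dy": 0,"dz": 0,"rx": 0,"ry": 0,"rz": 0}]'

```text
t: 77.9
tcp_pos: [0.6095, 0.0499, 0.0562]
tool_rot: [0.707, 0.707, -0.002, 0.003]
force: [-1.3, -8.7, 8.0]
finger_gap: 0.335
gripper_force: 42.7
```

Call:
move_arm --targets '[{"dx": 0,"dy": 0,"dz": 0,"rx": 0,"ry": 0,"rz": 0},{"dx": 0,"dy": 0,"dz": 0,"rx": 0,"ry": 0,"rz": 0},{"dx": 0,"dy": 0,"dz": 0,"rx": 0,"ry": 0,"rz": 0},{"dx": 0,"dy": 0,"dz": 0.5,"rx": 0,"ry": 0,"rz": 0},{"dx": 0,"dy": 0,"dz": 1,"rx": 0,"ry": 0,"rz": 0},{"dx": 0,"dy": 0,"dz": 1,"rx": 0,"ry": 0,"rz": 0},{"dx": 0,"dy": 0,"dz": 1,"rx": 0,"ry": 0,"rz": 0},{"dx": 0,"dy": 0,"dz": 1,"rx": 0,"ry": 0,"rz": 0},{"dx": 0,"dy": 0,"dz": 1,"rx": 0,"ry": 0,"rz": 0},{"dx": 0,"dy": 0,"dz": 1,"rx": 0,"ry": 0,"rz": 0}]' --claw 60

```text
t: 79.15
tcp_pos: [0.6079, 0.0553, 0.2174]
tool_rot: [0.707, 0.707, 0.0, 0.0]
force: [0.9, -0.9, 0.7]
finger_gap: 0.6
gripper_force: 0.0
```

```bash
python3 - <<'E'
from barrel import *
s=sensors.sense();print(s["tcp_pos"],R.from_quat(s["tool_rot"]).as_matrix().round(3).tolist());barrel([.611,.0565,.097],zs=(.1,),box=(100,60))
E
```

```text
[0.60788272 0.05527912 0.21740065] [[0.0, 1.0, 0.0], [1.0, -0.0, -0.0], [-0.0, 0.0, -1.0]]
pred [286.1 193. ]
[379 178   7  75 269] [[0.7041, 0.0236, 0.1]]
[270 180  32  22 628] [[0.6109, 0.059, 0.1]]
[302 238  30  15 292] [[0.641, 0.0023, 0.1]]
```

Call:
move_arm --targets '[{"dx": -0.15,"dy": -0.33,"dz": 0,"rx": 0,"ry": 0,"rz": 0.33},{"dx": -0.15,"dy": -0.33,"dz": 0,"rx": 0,"ry": 0,"rz": 0.33},{"dx": -0.15,"dy": -0.33,"dz": 0,"rx": 0,"ry": 0,"rz": 0.33},{"dx": -0.15,"dy": -0.33,"dz": 0,"rx": 0,"ry": 0,"rz": 0.33},{"dx": -0.15,"dy": -0.33,"dz": 0,"rx": 0,"ry": 0,"rz": 0.33},{"dx": -0.15,"dy": -0.33,"dz": 0,"rx": 0,"ry": 0,"rz": 0.33},{"dx": -0.15,"dy": -0.33,"dz": 0,"rx": 0,"ry": 0,"rz": 0.34},{"dx": -0.15,"dy": -0.33,"dz": 0,"rx": 0,"ry": 0,"rz": 0.34},{"dx": -0.15,"dy": -0.33,"dz": 0,"rx": 0,"ry": 0,"rz": 0.34},{"dx": -0.11,"dy": -0.33,"dz": 0,"rx": 0,"ry": 0,"rz": 0}]' --claw 35

```text
t: 80.45
tcp_pos: [0.5712, -0.0276, 0.2158]
tool_rot: [0.001, 1.0, -0.0, -0.0]
force: [-0.4, 0.3, -0.7]
finger_gap: 0.351
gripper_force: 0.0
```

Call:
move_arm --targets '[{"dx": 0,"dy": 0,"dz": -0.5,"rx": 0,"ry": 0,"rz": 0},{"dx": 0,"dy": 0,"dz": -0.9,"rx": 0,"ry": 0,"rz": 0},{"dx": 0,"dy": 0,"dz": -0.9,"rx": 0,"ry": 0,"rz": 0},{"dx": 0,"dy": 0,"dz": -0.9,"rx": 0,"ry": 0,"rz": 0},{"dx": 0,"dy": 0,"dz": -0.9,"rx": 0,"ry": 0,"rz": 0},{"dx": 0,"dy": 0,"dz": -0.9,"rx": 0,"ry": 0,"rz": 0},{"dx": 0,"dy": 0,"dz": -0.5,"rx": 0,"ry": 0,"rz": 0},{"dx": 0,"dy": 0,"dz": 0,"rx": 0,"ry": 0,"rz": 0},{"dx": 0,"dy": 0,"dz": 0,"rx": 0,"ry": 0,"rz": 0},{"dx": 0,"dy": 0,"dz": 0,"rx": 0,"ry": 0,"rz": 0}]'

```text
t: 81.7
tcp_pos: [0.5723, -0.0276, 0.0792]
tool_rot: [0.001, 1.0, -0.0, 0.001]
force: [0.2, 0.7, 0.3]
finger_gap: 0.352
gripper_force: 0.0
```

```bash
python3 - <<'E'
from barrel import *
s=sensors.sense();print(s["tcp_pos"],s["finger_gap"],R.from_quat(s["tool_rot"]).as_matrix().round(3)[:2,:2].tolist());barrel([.5715,-.028,.086],zs=(.086,),box=(40,50),thr=130)
E
```

```text
[ 0.57230596 -0.02761625  0.07921442] 0.352321775193326 [[-1.0, 0.001], [0.001, 1.0]]
pred [284.6 251.9]
[ 273  201   22   81 1360] [[0.5658, -0.0288, 0.086]]
[244 262  11  39 335] [[0.5918, -0.0489, 0.086]]
[314 262  10  39 316] [[0.5916, -0.0081, 0.086]]
```

Call:
move_arm --targets '[{"dx": 0,"dy": -0.03,"dz": -0.4,"rx": 0,"ry": 0,"rz": 0},{"dx": 0,"dy": 0,"dz": -0.4,"rx": 0,"ry": 0,"rz": 0},{"dx": 0,"dy": 0,"dz": -0.4,"rx": 0,"ry": 0,"rz": 0},{"dx": 0,"dy": 0,"dz": -0.4,"rx": 0,"ry": 0,"rz": 0},{"dx": 0,"dy": 0,"dz": -0.2,"rx": 0,"ry": 0,"rz": 0},{"dx": 0,"dy": 0,"dz": 0,"rx": 0,"ry": 0,"rz": 0},{"dx": 0,"dy": 0,"dz": 0,"rx": 0,"ry": 0,"rz": 0},{"dx": 0,"dy": 0,"dz": 0,"rx": 0,"ry": 0,"rz": 0},{"dx": 0,"dy": 0,"dz": 0,"rx": 0,"ry": 0,"rz": 0},{"dx": 0,"dy": 0,"dz": 0,"rx": 0,"ry": 0,"rz": 0}]'

```text
t: 83.0
tcp_pos: [0.5717, -0.0282, 0.0335]
tool_rot: [0.0, 1.0, -0.0, 0.0]
force: [0.4, 0.2, -0.2]
finger_gap: 0.346
gripper_force: 0.0
```

Call:
move_arm --targets '[{"dx": 0,"dy": 0,"dz": 0,"rx": 0,"ry": 0,"rz": 0},{"dx": 0,"dy": 0,"dz": 0,"rx": 0,"ry": 0,"rz": 0},{"dx": 0,"dy": 0,"dz": 0,"rx": 0,"ry": 0,"rz": 0},{"dx": 0,"dy": 0,"dz": 0,"rx": 0,"ry": 0,"rz": 0},{"dx": 0,"dy": 0,"dz": 0,"rx": 0,"ry": 0,"rz": 0},{"dx": 0,"dy": 0,"dz": 0,"rx": 0,"ry": 0,"rz": 0},{"dx": 0,"dy": 0,"dz": 0,"rx": 0,"ry": 0,"rz": 0},{"dx": 0,"dy": 0,"dz": 0,"rx": 0,"ry": 0,"rz": 0},{"dx": 0,"dy": 0,"dz": 0,"rx": 0,"ry": 0,"rz": 0},{"dx": 0,"dy": 0,"dz": 0,"rx": 0,"ry": 0,"rz": 0}]' --claw 0 --newtons 35

```text
t: 84.25
tcp_pos: [0.5715, -0.0277, 0.0334]
tool_rot: [0.001, 1.0, 0.0, -0.0]
force: [0.5, 5.1, 2.6]
finger_gap: 0.131
gripper_force: 38.4
```

Call:
move_arm --targets '[{"dx": -0.15,"dy": 0,"dz": 0,"rx": 0,"ry": 0,"rz": 0},{"dx": -0.15,"dy": 0,"dz": 0,"rx": 0,"ry": 0,"rz": 0},{"dx": -0.15,"dy": 0,"dz": 0,"rx": 0,"ry": 0,"rz": 0},{"dx": -0.15,"dy": 0,"dz": 0,"rx": 0,"ry": 0,"rz": 0},{"dx": -0.15,"dy": 0,"dz": 0,"rx": 0,"ry": 0,"rz": 0},{"dx": -0.15,"dy": 0,"dz": 0,"rx": 0,"ry": 0,"rz": 0},{"dx": -0.15,"dy": 0,"dz": 0,"rx": 0,"ry": 0,"rz": 0},{"dx": -0.05,"dy": 0,"dz": 0,"rx": 0,"ry": 0,"rz": 0},{"dx": 0,"dy": 0,"dz": 0,"rx": 0,"ry": 0,"rz": 0},{"dx": 0,"dy": 0,"dz": 0,"rx": 0,"ry": 0,"rz": 0}]'

```text
t: 85.5
tcp_pos: [0.5477, -0.0282, 0.0335]
tool_rot: [0.001, 1.0, -0.0, 0.004]
force: [6.3, 6.2, -1.8]
finger_gap: 0.129
gripper_force: 37.8
```

Call:
move_arm --targets '[{"dx": -0.1,"dy": 0,"dz": 0,"rx": 0,"ry": 0,"rz": 0},{"dx": -0.1,"dy": 0,"dz": 0,"rx": 0,"ry": 0,"rz": 0},{"dx": 0,"dy": 0,"dz": 0,"rx": 0,"ry": 0,"rz": 0},{"dx": 0,"dy": 0,"dz": 0,"rx": 0,"ry": 0,"rz": 0},{"dx": 0,"dy": 0,"dz": 0,"rx": 0,"ry": 0,"rz": 0},{"dx": 0,"dy": 0,"dz": 0,"rx": 0,"ry": 0,"rz": 0},{"dx": 0.1,"dy": 0,"dz": 0,"rx": 0,"ry": 0,"rz": 0},{"dx": 0.1,"dy": 0,"dz": 0,"rx": 0,"ry": 0,"rz": 0},{"dx": 0.08,"dy": 0,"dz": 0,"rx": 0,"ry": 0,"rz": 0},{"dx": 0,"dy": 0,"dz": 0,"rx": 0,"ry": 0,"rz": 0}]'

```text
t: 86.75
tcp_pos: [0.5476, -0.0281, 0.0335]
tool_rot: [0.001, 1.0, -0.0, 0.001]
force: [2.3, 5.7, 1.6]
finger_gap: 0.134
gripper_force: 38.2
```

Call:
move_arm --targets '[{"dx": 0,"dy": 0,"dz": 0,"rx": 0,"ry": 0,"rz": 0},{"dx": 0,"dy": 0,"dz": 0,"rx": 0,"ry": 0,"rz": 0},{"dx": 0,"dy": 0,"dz": 0.2,"rx": 0,"ry": 0,"rz": 0},{"dx": 0,"dy": 0,"dz": 0.8,"rx": 0,"ry": 0,"rz": 0},{"dx": 0,"dy": 0,"dz": 1,"rx": 0,"ry": 0,"rz": 0},{"dx": 0,"dy": 0,"dz": 1,"rx": 0,"ry": 0,"rz": 0},{"dx": 0,"dy": 0,"dz": 1,"rx": 0,"ry": 0,"rz": 0},{"dx": 0,"dy": 0,"dz": 0.7,"rx": 0,"ry": 0,"rz": 0},{"dx": 0,"dy": 0,"dz": 0,"rx": 0,"ry": 0,"rz": 0},{"dx": 0,"dy": 0,"dz": 0,"rx": 0,"ry": 0,"rz": 0}]' --claw 40

```text
t: 88.0
tcp_pos: [0.5454, -0.0282, 0.1503]
tool_rot: [0.001, 1.0, 0.0, -0.001]
force: [-0.6, 0.1, -0.3]
finger_gap: 0.404
gripper_force: 0.0
```

```bash
python3 - <<'E'
from rect import *
s=sensors.sense();m=cams.camera_model("wrist");im=cams.snapshot("wrist");print(s["tcp_pos"])
w=np.load("w2.npy",allow_pickle=True).item()
print("now");rect(im,m,np.arange(.59,.515,-.004),np.arange(-.016,-.045,-.004),.06)
print("w2");rect(cv2.imread("pics/w2.png"),w,np.arange(.59,.515,-.004),np.arange(-.016,-.045,-.004),.06)
E
```

```text
[ 0.54544092 -0.02822802  0.15030966]
now
0.590 224 208 192 169 179 204 222 227
0.586 224 208 175  34  88 204 222 226
0.582 224 209 176  35  72 202 222 225
0.578 225 207 173  22  43 126 225 226
0.574 224 208 173  25  42 121 225 225
0.570 224 209 173  24  37 122 224 225
0.566 224 207 156  37  72 122 225 225
0.562 225 209  88  93  92 143 224 225
0.558 226 209  90  94  93 150 224 224
0.554 225 208  89  98  96 137 222 226
0.550 226 207 111  98 100 188 223 225
0.546 226 209  86  84  83 189 222 225
0.542 226 209 184  56  83 204 221 225
0.538 227 211 197  35  90 205 218 225
0.534 227 209 197  33  89 206 218 226
0.530 226 210 200 116 127 206 216 225
0.526 228 210 204 206 208 204 215 225
0.522 229 210 204 207 210 204 213 225
0.518 229 210 203 207 210 205 213 225
w2
0.590 233 225 210 139 174 223 233 238
0.586 233 224 197  41 119 223 237 239
0.582 237 226 159  38  86 208 236 239
0.578 237 225 184  26  54 178 235 238
0.574 238 226 185  27  45 144 235 238
0.570 238 225 187  28  84 138 231 239
0.566 238 225 193  84  91 104 223 238
0.562 237 226 195 102 104 105 232 238
0.558 235 226 181 102 106 107 229 238
0.554 238 225 143 104 111 112 227 238
0.550 238 226  97 121 117 132 230 238
0.546 240 225 111  94  95 187 232 238
0.542 240 226 193  59  98 222 230 238
0.538 240 226 208  44  98 223 235 238
0.534 240 225 218  40  82 223 233 238
0.530 242 225 220 106 118 222 231 238
0.526 240 225 223 224 227 223 229 238
0.522 240 224 222 224 227 222 228 238
0.518 241 227 222 224 226 223 234 238
```

The bolt is home: the lug front is back at its original place. Next the knob.

Call:
move_arm --targets '[{"dx": -0.44,"dy": 0.85,"dz": 0,"rx": 0,"ry": 0,"rz": 0},{"dx": -0.44,"dy": 0.85,"dz": 0,"rx": 0,"ry": 0,"rz": 0},{"dx": -0.44,"dy": 0.85,"dz": 0,"rx": 0,"ry": 0,"rz": 0},{"dx": -0.44,"dy": 0.85,"dz": 0,"rx": 0,"ry": 0,"rz": 0},{"dx": -0.44,"dy": 0.85,"dz": 0,"rx": 0,"ry": 0,"rz": 0},{"dx": -0.44,"dy": 0.85,"dz": 0,"rx": 0,"ry": 0,"rz": 0},{"dx": 0,"dy": 0,"dz": 0,"rx": 0,"ry": 0,"rz": 0},{"dx": 0,"dy": 0,"dz": 0,"rx": 0,"ry": 0,"rz": 0},{"dx": 0,"dy": 0,"dz": 0,"rx": 0,"ry": 0,"rz": 0},{"dx": 0,"dy": 0,"dz": 0,"rx": 0,"ry": 0,"rz": 0}]'

```text
t: 89.3
tcp_pos: [0.4804, 0.0988, 0.1508]
tool_rot: [0.001, 1.0, -0.0, 0.0]
force: [-0.0, -0.3, -0.2]
finger_gap: 0.401
gripper_force: 0.0
```

```bash
python3 - <<'E'
from barrel import *
from rect import rect
s=sensors.sense();print(s["tcp_pos"],s["finger_gap"],R.from_quat(s["tool_rot"]).as_matrix().round(3)[:2,:2].tolist());barrel([.48,.0995,.091],zs=(.091,),box=(40,60),thr=60)
m=cams.camera_model("wrist");rect(cams.snapshot("wrist"),m,np.arange(.512,.445,-.005),np.arange(.125,.07,-.004),.091)
E
```

```text
[0.48044155 0.09877995 0.15078388] 0.4012958817633901 [[-1.0, 0.002], [0.002, 1.0]]
pred [285.9 214.8]
[245 167  61   3 173] [[0.4441, 0.0905, 0.091]]
[ 268  182   36   57 1261] [[0.4748, 0.0993, 0.091]]
0.512 135 188 227 222 224 239 147 150 151 240 239 239 241 239
0.507 147 226 237 232 234 237 146 151 151 239 240 240 241 240
0.502 154 235 240 235 237 237 147 149 151 239 240 239 240 239
0.497 154 229 240 235 236  42  41  40 114 239 241 239 240 240
0.492 111 158 206 205 199  37  40  40  70 199 185 184 178 177
0.487  87 121 122 123 134  38  38  39  75 133 137 137 136 140
0.482 101 165 170 233  89  35  39  39  29 110 215 167 169 168
0.477 100 169 214 216  40  38  74  53  28  39 178 179 168 167
0.472 101 169 237  94  39  36 103  88  28  42 103 227 169 167
0.467 106 168 236 130  38  36 103  88  30  41 209 229 170 169
0.462 107 169 171 221  42  37  54  52  32  43 237 192 171 169
0.457 107 170 171 179 220  65  34  34 120 234 218 168 170 170
0.452 103 169 172 171 182 227 221 229 230 185 171 171 167 168
0.447 111 159 159 155 152 153 150 149 148 147 145 145 145 145
```

Call:
move_arm --targets '[{"dx": -0.08,"dy": 0,"dz": -0.8,"rx": 0,"ry": 0,"rz": 0},{"dx": 0,"dy": 0,"dz": -0.9,"rx": 0,"ry": 0,"rz": 0},{"dx": 0,"dy": 0,"dz": -0.9,"rx": 0,"ry": 0,"rz": 0},{"dx": 0,"dy": 0,"dz": -0.9,"rx": 0,"ry": 0,"rz": 0},{"dx": 0,"dy": 0,"dz": -0.6,"rx": 0,"ry": 0,"rz": 0},{"dx": 0,"dy": 0,"dz": -0.5,"rx": 0,"ry": 0,"rz": 0},{"dx": 0,"dy": 0,"dz": 0,"rx": 0,"ry": 0,"rz": 0},{"dx": 0,"dy": 0,"dz": 0,"rx": 0,"ry": 0,"rz": 0},{"dx": 0,"dy": 0,"dz": 0,"rx": 0,"ry": 0,"rz": 0},{"dx": 0,"dy": 0,"dz": 0,"rx": 0,"ry": 0,"rz": 0}]'

```text
t: 90.65
tcp_pos: [0.4784, 0.0993, 0.0363]
tool_rot: [0.0, 1.0, -0.0, 0.001]
force: [-0.1, -0.4, 0.8]
finger_gap: 0.401
gripper_force: 0.0
```

Call:
move_arm --targets '[{"dx": 0,"dy": 0,"dz": 0,"rx": 0,"ry": 0,"rz": 0},{"dx": 0,"dy": 0,"dz": 0,"rx": 0,"ry": 0,"rz": 0},{"dx": 0,"dy": 0,"dz": 0,"rx": 0,"ry": 0,"rz": 0},{"dx": 0,"dy": 0,"dz": 0,"rx": 0,"ry": 0,"rz": 0},{"dx": 0,"dy": 0,"dz": 0,"rx": 0,"ry": 0,"rz": 0},{"dx": 0,"dy": 0,"dz": 0,"rx": 0,"ry": 0,"rz": 0},{"dx": 0,"dy": 0,"dz": 0,"rx": 0,"ry": 0,"rz": 0},{"dx": 0,"dy": 0,"dz": 0,"rx": 0,"ry": 0,"rz": 0},{"dx": 0,"dy": 0,"dz": 0,"rx": 0,"ry": 0,"rz": 0},{"dx": 0,"dy": 0,"dz": 0,"rx": 0,"ry": 0,"rz": 0}]' --claw 0 --newtons 40

```text
t: 91.9
tcp_pos: [0.4783, 0.1002, 0.0363]
tool_rot: [0.001, 1.0, 0.001, 0.0]
force: [-0.4, 5.3, 4.7]
finger_gap: 0.149
gripper_force: 42.8
```

Call:
move_arm --targets '[{"dx": 0,"dy": 0,"dz": 0,"rx": 0,"ry": 0,"rz": -0.3},{"dx": 0,"dy": 0,"dz": 0,"rx": 0,"ry": 0,"rz": -0.3},{"dx": 0,"dy": 0,"dz": 0,"rx": 0,"ry": 0,"rz": -0.3},{"dx": 0,"dy": 0,"dz": 0,"rx": 0,"ry": 0,"rz": -0.3},{"dx": 0,"dy": 0,"dz": 0,"rx": 0,"ry": 0,"rz": -0.3},{"dx": 0,"dy": 0,"dz": 0,"rx": 0,"ry": 0,"rz": -0.3},{"dx": 0,"dy": 0,"dz": 0,"rx": 0,"ry": 0,"rz": -0.3},{"dx": 0,"dy": 0,"dz": 0,"rx": 0,"ry": 0,"rz": -0.2},{"dx": 0,"dy": 0,"dz": 0,"rx": 0,"ry": 0,"rz": -0.1},{"dx": 0,"dy": 0,"dz": 0,"rx": 0,"ry": 0,"rz": 0}]'

```text
t: 93.15
tcp_pos: [0.4792, 0.1014, 0.0364]
tool_rot: [0.585, 0.811, 0.001, 0.001]
force: [1.1, 14.2, 3.5]
finger_gap: 0.154
gripper_force: 62.0
```

```bash
python3 - <<'E'
from h import *
s=sensors.sense();M=R.from_quat(s["tool_rot"]).as_matrix();print(s["tcp_pos"],s["force"],s["ft_torque"],s["finger_gap"],np.degrees(np.arctan2(M[1,1],M[0,1])))
E
```

```text
[0.47923219 0.10143412 0.03638893] [ 1.06211799 14.20616238  3.46922591] [ 2.2717165  -0.10234126  1.62316954] 0.15442550220410756 18.341017591735923
```

Call:
move_arm --targets '[{"dx": 0,"dy": 0,"dz": 0,"rx": 0,"ry": 0,"rz": 0},{"dx": 0,"dy": 0,"dz": 0,"rx": 0,"ry": 0,"rz": 0},{"dx": 0,"dy": 0,"dz": 0,"rx": 0,"ry": 0,"rz": 0},{"dx": 0,"dy": 0,"dz": 0,"rx": 0,"ry": 0,"rz": 0},{"dx": 0,"dy": 0,"dz": 0,"rx": 0,"ry": 0,"rz": 0},{"dx": 0,"dy": 0,"dz": 0,"rx": 0,"ry": 0,"rz": 0},{"dx": 0,"dy": 0,"dz": 0.5,"rx": 0,"ry": 0,"rz": 0},{"dx": 0,"dy": 0,"dz": 1,"rx": 0,"ry": 0,"rz": 0},{"dx": 0,"dy": 0,"dz": 1,"rx": 0,"ry": 0,"rz": 0},{"dx": 0,"dy": 0,"dz": 1,"rx": 0,"ry": 0,"rz": 0}]' --claw 85

```text
t: 94.4
tcp_pos: [0.478, 0.0993, 0.1249]
tool_rot: [0.588, 0.809, 0.0, 0.0]
force: [0.8, -0.2, -0.1]
finger_gap: 0.848
gripper_force: 0.0
```

Call:
move_arm --targets '[{"dx": 0,"dy": 0,"dz": 1,"rx": 0,"ry": 0,"rz": 0},{"dx": 0,"dy": 0,"dz": 1,"rx": 0,"ry": 0,"rz": 0},{"dx": -0.3,"dy": 1,"dz": 1,"rx": 0,"ry": 0,"rz": 0},{"dx": -0.3,"dy": 1,"dz": 1,"rx": 0,"ry": 0,"rz": 0},{"dx": -0.3,"dy": 1,"dz": 0,"rx": 0,"ry": 0,"rz": 0},{"dx": -0.3,"dy": 1,"dz": 0,"rx": 0,"ry": 0,"rz": 0},{"dx": -0.3,"dy": 1,"dz": 0,"rx": 0,"ry": 0,"rz": 0},{"dx": -0.3,"dy": 1,"dz": 0,"rx": 0,"ry": 0,"rz": 0},{"dx": -0.3,"dy": 1,"dz": 0,"rx": 0,"ry": 0,"rz": 0},{"dx": 0,"dy": 0,"dz": 0,"rx": 0,"ry": 0,"rz": 0}]'

```text
t: 95.65
tcp_pos: [0.4248, 0.2753, 0.224]
tool_rot: [0.587, 0.81, 0.0, 0.0]
force: [0.0, 0.0, -0.4]
finger_gap: 0.85
gripper_force: 0.0
```

```bash
python3 - <<'E'
from h import *
s=sensors.sense();print(s["t"],s["tcp_pos"],s["force"])
tp=cams.snapshot("top");sd=cams.snapshot("side")
cv2.imwrite("pics/end.png",np.hstack([cv2.resize(tp[100:270,200:370],(400,400),interpolation=2),cv2.resize(sd[130:290,200:360],(400,400),interpolation=2)])[:,:,::-1])
E
```

```text
95.65 [0.42480448 0.27532973 0.22402148] [ 0.0273448   0.04110822 -0.43677542]
```

View pics/end.png

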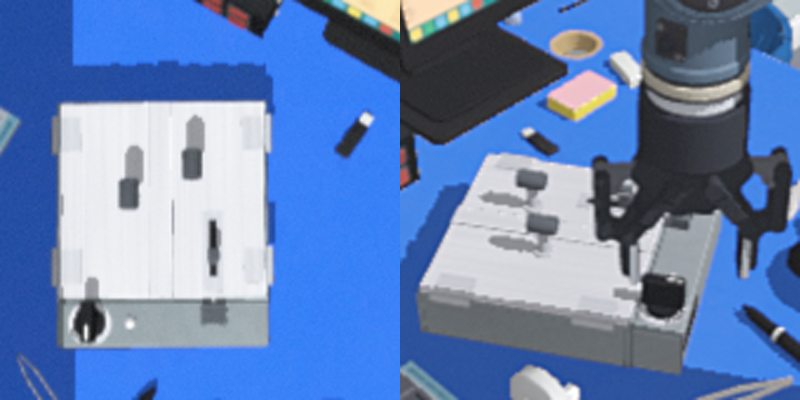

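The top view shows both leaves shut flat, the bolt lug forward under the keeper side at (213,258), and the knob back at rest at (88,320). No sinks remain on the table. Signing off.

```bash
python3 -c "
from station import order
print(order.sign_off())"
```

```text
the job is handed in; nothing more can be done
None
```

The job is handed in at about 96 s of the 210 s: all three short heat sinks are inside the locker, both leaves are shut (passive first), the flush bolt is home, and the start knob was twisted to its stop and has sprung back.

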